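Hang stone core samples on snap hooks and wind them down into the soak trough

TASK

Get the soak test ready: hang every stone core sample standing on the bench on a snap hook of its own, pushing its cross bar down through the sprung gate until the gate snaps shut over it. Once all are hung, with the beam still up, wind the handwheel clockwise until the beam's yellow pointer is level with the red line, so that the samples hang down in the dry trough. Keep the samples from falling over and leave the amber bottle alone.

Things in the scene. Friction and masses are not known exactly. Their poses are not given: they have to be found in the camera images.
- core_1_grip (a point): Centre of the yellow handle block, 16 (x) x 52 (y) x 30 mm high, of stone sample 1 (cream limestone); absent at some starts. Sample: upright stone cylinder 52 dia x 45 high, about 0.3 kg; two steel uprights (6 x 5, 40 clear between them in y) rise from it to the handle. Heights above its foot: stone top 45, cross bar 105, handle underside 150, this point 165, handle top 180. z up; front and back alike.
- core_1_bar (a point): Centre of sample 1's round steel cross bar, 7 mm dia, level along y between the uprights, 60 straight below the handle's centre. Below the bar is an eye 56 high x 40 wide (down to the stone); above it a gap 41 high (up to the handle). Axes as the handle's.
- core_2_grip (a point): Centre of the yellow handle block, 16 (x) x 52 (y) x 30 mm high, of stone sample 2 (brown sandstone); absent at some starts. Sample: upright stone cylinder 52 dia x 45 high, about 0.3 kg; two steel uprights (6 x 5, 40 clear between them in y) rise from it to the handle. Heights above its foot: stone top 45, cross bar 105, handle underside 150, this point 165, handle top 180. z up; front and back alike.
- core_2_bar (a point): Centre of sample 2's round steel cross bar, 7 mm dia, level along y between the uprights, 60 straight below the handle's centre. Below the bar is an eye 56 high x 40 wide (down to the stone); above it a gap 41 high (up to the handle). Axes as the handle's.
- core_3_grip (a point): Centre of the yellow handle block, 16 (x) x 52 (y) x 30 mm high, of stone sample 3 (dark grey granite); absent at some starts. Sample: upright stone cylinder 52 dia x 45 high, about 0.3 kg; two steel uprights (6 x 5, 40 clear between them in y) rise from it to the handle. Heights above its foot: stone top 45, cross bar 105, handle underside 150, this point 165, handle top 180. z up; front and back alike.
- core_3_bar (a point): Centre of sample 3's round steel cross bar, 7 mm dia, level along y between the uprights, 60 straight below the handle's centre. Below the bar is an eye 56 high x 40 wide (down to the stone); above it a gap 41 high (up to the handle). Axes as the handle's.
- hook_1_seat (a point): Right-hand (rig's -y end) snap hook: centre of a cross bar lying home in it (5 mm play to the nose, 7 to the back). Axes as rig. Level arm 10 mm thick in y runs from the beam to under the seat (top 3.5, underside 11.5 below this point, end at x = -14); on it stand the nose (x -14 to -8, top 35 above this point) and the back post (x 10 to 19, top 36). The 18 wide mouth between opens upward.
- hook_2_seat (a point): Middle snap hook: centre of a cross bar lying home in it (5 mm play to the nose, 7 to the back). Axes as rig. Level arm 10 mm thick in y runs from the beam to under the seat (top 3.5, underside 11.5 below this point, end at x = -14); on it stand the nose (x -14 to -8, top 35 above this point) and the back post (x 10 to 19, top 36). The 18 wide mouth between opens upward.
- hook_3_seat (a point): Left-hand (handwheel side) snap hook: centre of a cross bar lying home in it (5 mm play to the nose, 7 to the back). Axes as rig. Level arm 10 mm thick in y runs from the beam to under the seat (top 3.5, underside 11.5 below this point, end at x = -14); on it stand the nose (x -14 to -8, top 35 above this point) and the back post (x 10 to 19, top 36). The 18 wide mouth between opens upward.
- gate_1 (a joint): Angle (rad) of the orange sprung gate of hook 1: 0 = shut, grows as it is pushed down into the hook, to 1.45. All three gates are alike: pivot at x = 10, 30 above the seat, reaching to the nose; level when shut.
- gate_2 (a joint): Angle (rad) of the orange sprung gate of hook 2: 0 = shut, grows as it is pushed down into the hook, to 1.45. About 8 to 15 N straight down opens a gate, more than a sample weighs; it does not open upward. A bar is past it 8 to 12 mm above the seat; the gate then springs up shut over the bar.
- gate_3 (a joint): Angle (rad) of the orange sprung gate of hook 3: 0 = shut, grows as it is pushed down into the hook, to 1.45. To enter, a sample comes from the nose side along +x, its bar above the nose and its stone below the arm, so the nose goes through the eye; then the bar goes straight down, pushing the gate.
- handwheel (a joint): Turn of the red spoked handwheel (130 outside dia, upright axis) on the grey gearbox at the rig's left end (rad): grows clockwise as seen from above, starts between 0 and 1.2, stops at 10. 1 rad lowers the beam 6.25 mm; the red line is reached at 8.0 rad. It takes about 0.35 N m to turn and stays where it is left.
- handwheel_grip (a point): On the handwheel's axis, where to grip it: middle of the black grip bar on its hub, 46 long x 18 wide x 36 high, whose top is 15 above this point; spokes and rim top out 24 below this point. The frame turns with the wheel: x along the grip bar, z up.
- beam (a joint): How far the green beam is wound down from its top position (m); 0.050 = yellow pointer level with the red line.
- pointer (a point): Yellow pointer at the right end (rig's -y end) of the green beam.
- red_line (a point): Middle of the red line, a 4 high ring round the white gauge rod at the right end of the rig; its z compares with the pointer's.
- rig: The soak rig; origin on the bench under the middle of the beam. x from hooks to beam (away from the robot), y along the beam to the handwheel, z up. In mm: hook seats x -75, y -80, 0, 80, 205 high with the beam right up; columns x 0, y -160 and 160, 270 high; blue dry trough 118 x 270 under the hooks, rim 80 high, inner floor 12; handwheel axis x -60, y 245.
- bottle: Amber glass bottle, 56 dia x 120 high, beyond the handwheel; origin under its centre. A bystander.
Not all that is in view belongs to the job. What is shaped like the part that bears core_3_grip but turquoise is not meant.

How it is judged (in metres and radians):
On the way, in this order (a step that is already met when the one before it is completed fails the run):
1. every sample hangs in a hook with the gates shut, the beam still up (wound down less than 15 mm) ((distance between core_1_bar and hook_1_seat below 0.014 m or distance between core_1_bar and hook_2_seat below 0.014 m or distance between core_1_bar and hook_3_seat below 0.014 m) and (distance between core_2_bar and hook_1_seat below 0.014 m or distance between core_2_bar and hook_2_seat below 0.014 m or distance between core_2_bar and hook_3_seat below 0.014 m) and (distance between core_3_bar and hook_1_seat below 0.014 m or distance between core_3_bar and hook_2_seat below 0.014 m or distance between core_3_bar and hook_3_seat below 0.014 m) and value of joint each of gate_1, gate_2, gate_3 below 0.12 rad and value of joint beam below 0.015 m), for 0.3 s.
2. the beam is wound down to the red line (value of joint beam between 0.047 and 0.053 m), for 0.2 s.
At the end, for the whole second after the job is handed in: Every sample present has its cross bar home in a hook (within 14 mm of a hook's seat), all gates are shut (under 0.12 rad) and the beam stands within 3 mm of the red line (47 to 53 mm down) (all of step 2 and (distance between core_1_bar and hook_1_seat below 0.014 m or distance between core_1_bar and hook_2_seat below 0.014 m or distance between core_1_bar and hook_3_seat below 0.014 m) and (distance between core_2_bar and hook_1_seat below 0.014 m or distance between core_2_bar and hook_2_seat below 0.014 m or distance between core_2_bar and hook_3_seat below 0.014 m) and (distance between core_3_bar and hook_1_seat below 0.014 m or distance between core_3_bar and hook_2_seat below 0.014 m or distance between core_3_bar and hook_3_seat below 0.014 m) and value of joint each of gate_1, gate_2, gate_3 below 0.12 rad); the robot touches nothing.
It fails at once if sample 1 has fallen over and lies on its side (leans more than 1 rad, cross bar lower than 60 mm) (angle between core_1_bar's own z axis and vertical above 1 rad and height (world z) of core_1_bar below 0.06 m).
It fails at once if sample 2 has fallen over and lies on its side (leans more than 1 rad, cross bar lower than 60 mm) (angle between core_2_bar's own z axis and vertical above 1 rad and height (world z) of core_2_bar below 0.06 m).
It fails at once if sample 3 has fallen over and lies on its side (leans more than 1 rad, cross bar lower than 60 mm) (angle between core_3_bar's own z axis and vertical above 1 rad and height (world z) of core_3_bar below 0.06 m).
It fails at once if the amber bottle is tipped or shifted by more than 40 mm (angle between bottle's own z axis and vertical above 0.5 rad or distance of bottle from where it was at the start of the episode above 0.04 m).
Of core_1, core_2, core_3 only 2 to 3 are there at a start; the rules pass over those that are not, and their reading is None.
At some moment in a run one of core_1, core_2, core_3 may be knocked a few centimetres aside while the robot is not near it.
It also fails if it takes over 208 s, if anything falls off the work surface, if the arm or the gripper's body presses on something with over 40 N, if the wrist force passes 120 N, or if a joint passes its speed limit or range.

ROBOT

A 7-joint arm with a two-finger parallel gripper is mounted at the origin on the work surface. World frame = base frame: x ahead of the robot, y to its left, z up, the work surface at z = 0. Lengths are in mm, angles in rad, forces in N, time in s.
With the tool pointing down it reaches from about 400 to 850 mm from the base axis. Payload 10.4 kg.
Tool frame: the origin (TCP) lies midway between the tips of the shut fingers; the grasp point (between the pads) lies 19 mm behind it (arm.hold_point_z is the distance from the TCP to the grasp point, in mm); z points along the fingers, y is the direction in which the jaws open and shut (so a half turn about z gives the same grasp; the last joint's range is limited). The gripper opens to 87 mm and grips with 3 to 60 N. Pads are 19 mm wide; open, the fingers measure 117 mm over their backs; the gripper's body (75 mm by 190 mm) begins 51 mm behind the grasp point.
Start: joints at [-1.248, 0.332, -0.065, 1.46, 0.022, 1.35, -0.088], TCP at [211.832, 588.032, 200.976] pointing down, gripper open.
Joint ranges: [-2.6, 2.6], [-0.5, 2.12], [-1.47, 1.34], [0.16, 2.42], [-1.27, 4.41], [0.06, 2.06], [-2.6, 2.6]. Speed limits (rad/s): [2.22, 2.22, 2.79, 2.79, 3.14, 3.14, 3.14].

INTERFACE

Orientations are given as a rotation vector (axis times angle).
In Python, from bench import arm, vision, nets gives the robot as it stands.
- The arm moves only by the tool jog_arm, never from a script. Its argument "steps" is a list that holds one entry, the list of rows, each a list of 7 numbers: the turn, a rotation vector about the tool's x, y, z in rad, then the shift along the tool's x, y, z in mm, then the closure, from 0 (fully open) to 1 (shut). A call has 1 to 12 rows; each row is the pose to reach, as a shift and turn from the pose measured when the call began, along the tool's axes at that moment; what a row does not reach only later rows make up. A row lasts 1/8 s, in which the tool goes at most 62.5 mm and 10.7 degrees, less where a joint would pass 70% of its speed; a pose out of reach is approached as far as the arm can. A call with a gripper value outside its range is refused whole. The fingers move at their own pace and stop on an object; "force" is the grip in N (left out, the last holds). Time passes only in rows, so rows that repeat a pose let the fingers close. It gives the time, the measured TCP pose, the force and the opening at its end, in the units of the state.
- arm.read_state(): the state, without advancing time (a new reading comes with each control period).
- vision.camera(name): name is "scene" or "top"; returns (picture, depth): 420x560x3 uint8, blue, green, red; 420x560 float32, mm along the optical axis (not along the pixel's ray), 0 where there is no reading.
- vision.get_calibration(name): a dict with "fx", "fy", "cx", "cy" (pixels), "distortion" ([k1, k2, p1, p2, k3] as OpenCV has them; the pictures are not rectified), "world_from_camera" (4x4, takes a point from camera to world coordinates). Camera axes: x right, y up, looking along -z (the intrinsics and any distortion apply to the point x, -y, -z); pixel columns grow to the right and rows downward; lengths in mm; the calibration is good to about 2 mm. A picture is of the moment at which its call begins. get_calibration takes no time and is no camera call.
- arm.hand_in(): hands the job in, once; it reports no verdict.
Trained networks look in the newest picture that a camera, given by its name, has taken for a name from the list of things; names that differ only in an ending like _2 or _b are one class to them, and where a whole thing is asked for, a point or a joint stands for the part that bears it (a point fixed in the world has none). Each returns a list of dicts, best first, with "conf" (0 to 1); they miss things now and then, are a little off and sometimes report something else, mostly with a low value. They report only what shows in the picture. A call takes as long as a camera call. They do not tell look-alikes from the thing itself.
- nets.outline_of(camera, target): "pixels" (420x560 bool, what is visible of it) and "centre" ([row, column] in pixels, amid what is visible of it).
The state is a dict: "clock": time; "q": joint angles; "dq": joint speeds; "joint_efforts": joint torques, N m; "eef_pos": TCP position; "ee_rot": TCP orientation; "contact_force": force on the tool from outside, world axes, zero at the start; "ft_torque": the same for the moment, N m; "grip_width": finger opening in mm.
Only numpy, scipy, OpenCV 4.12 (cv2) and the standard library are available. Lean on these libraries where they do the work, as an engineer would, in place of code of your own. Each camera call takes 0.05 s, during which the arm holds its last target.

## Working session

There is one attempt and no reset: what is moved stays moved. The work goes in short steps, Python scripts to look and compute and a tool call to move; the robot and the scene stay as the last step left them, time stands still between calls to the robot, and variables do not carry over. Pictures are saved under pics/ and viewed, and the job is handed in when it is done.

Besides the shell and the picture viewer there is one more tool, called as name(argument=value, ...), one argument or row to a line, values as JSON. jog_arm: Moves the arm, as the interface text tells. Its arguments: {"type":"object","properties":{"steps":{"type":"array"},"force":{"type":"number"}},"required":["steps"]}

```bash
mkdir -p pics; ls; python3 - <<'E'
from bench import arm, vision, nets
import cv2
for n in ("scene","top"):
    p,d=vision.camera(n); cv2.imwrite(f"pics/{n}0.png",p)
    c=vision.get_calibration(n); print(n,c)
print(arm.read_state())
E
```

```text
pics
scene {'fx': 442.3481465946069, 'fy': 442.3481465946069, 'cx': 277.5811710125088, 'cy': 203.16103357439184, 'distortion': array([0.00741198, 0.        , 0.        , 0.        , 0.        ]), 'world_from_camera': array([[ 5.97078059e-01, -4.95311022e-01,  6.31002998e-01,
         1.22937205e+03],
       [ 8.02114124e-01,  3.58318186e-01, -4.77724826e-01,
        -5.10239300e+02],
       [ 1.05225226e-02,  7.91375429e-01,  6.11239893e-01,
         8.10093708e+02],
       [ 0.00000000e+00,  0.00000000e+00,  0.00000000e+00,
         1.00000000e+00]])}
top {'fx': 508.2744257090831, 'fy': 508.2744257090831, 'cx': 274.22116263796886, 'cy': 207.79246504115508, 'distortion': array([-0.00244761,  0.        ,  0.        ,  0.        ,  0.        ]), 'world_from_camera': array([[-3.18501632e-03,  9.97643322e-01, -6.85394559e-02,
         4.75970794e+02],
       [-9.99874895e-01, -4.23907437e-03, -1.52389068e-02,
        -2.01958737e+01],
       [-1.54935375e-02,  6.84823451e-02,  9.97532014e-01,
         1.61369848e+03],
       [ 0.00000000e+00,  0.00000000e+00,  0.00000000e+00,
         1.00000000e+00]])}
{'clock': 0.1, 'q': array([-1.24755883,  0.33278749, -0.06472976,  1.46086274,  0.02160214,
        1.34991247, -0.08850504]), 'dq': array([-0.0005577 , -0.00203667,  0.0012472 , -0.00149041,  0.00052266,
        0.00190035, -0.00023229]), 'joint_efforts': array([ 1.81909443e-03, -6.24540639e+01,  2.48279149e-02, -3.90718067e+01,
       -6.14891388e-02,  3.66915890e-02,  2.91687331e-05]), 'eef_pos': array([211.72482996, 587.63981777, 200.24424186]), 'ee_rot': array([-5.40441607e-01, -3.09458630e+00,  1.98403462e-03]), 'contact_force': array([-0.22059408,  0.44896985, -0.4940853 ]), 'ft_torque': array([-0.03420035, -0.03627494,  0.01689123]), 'grip_width': 87.15466096861064}
```

View pics/scene0.png

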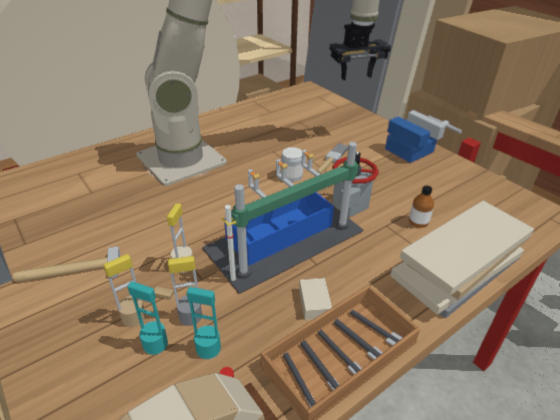

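View pics/top0.png

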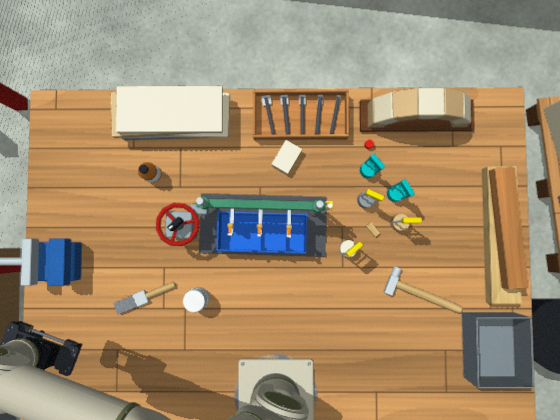

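```bash
cat > h.py <<'E'
from bench import arm, vision, nets
import cv2, numpy as np
def cloud(name, save=None):
    p,d=vision.camera(name)
    if save: cv2.imwrite(f"pics/{save}.png",p)
    c=vision.get_calibration(name)
    K=np.array([[c['fx'],0,c['cx']],[0,c['fy'],c['cy']],[0,0,1]])
    h,w=d.shape
    u,v=np.meshgrid(np.arange(w),np.arange(h))
    pts=np.stack([u,v],-1).reshape(-1,1,2).astype(np.float64)
    n=cv2.undistortPoints(pts,K,np.array(c['distortion'])).reshape(h,w,2)
    P=np.stack([n[...,0]*d,-n[...,1]*d,-d],-1)
    T=c['world_from_camera']
    W=P@T[:3,:3].T+T[:3,3]
    W[d<=0]=np.nan
    return p,d,W
def proj(name,X):
    c=vision.get_calibration(name);T=np.linalg.inv(c['world_from_camera'])
    q=np.asarray(X)@T[:3,:3].T+T[:3,3]
    return np.stack([c['cx']+c['fx']*q[...,0]/-q[...,2], c['cy']+c['fy']*-q[...,1]/-q[...,2]],-1)
E
python3 - <<'E'
from h import *
for cam in ("top","scene"):
    p,d,W=cloud(cam)
    for t in ("core_1_grip","handwheel_grip","hook_1_seat","gate_1","pointer","rig","bottle","beam"):
        for o in nets.outline_of(cam,t):
            m=o['pixels']; w=W[m]; w=w[~np.isnan(w[:,0])]
            print(cam,t,round(o['conf'],2),np.round(o['centre']),m.sum(),np.round(np.nanmedian(w,0)),'z',np.round(np.percentile(w[:,2],[2,98])),'col',p[m].mean(0).round())
    hsv=cv2.cvtColor(p,cv2.COLOR_BGR2HSV)
    m=cv2.inRange(hsv,(22,150,120),(34,255,255))
    n,l,s,c=cv2.connectedComponentsWithStats(m)
    for i in range(1,n):
        if s[i,4]>15:
            w=W[l==i]; print(' yellow',c[i].round(),s[i,4],np.nanmedian(w,0).round(),np.nanmin(w,0).round(),np.nanmax(w,0).round())
E
```

```text
top core_1_grip 0.66 [247. 349.] 290 [ 462. -219.   50.] z [  7. 185.] col [113. 206. 217.]
top handwheel_grip 0.91 [224. 175.] 947 [533. 285. 137.] z [  1. 179.] col [ 42.  49. 137.]
top handwheel_grip 0.3 [222. 403.] 343 [ 538. -380.   48.] z [  5. 185.] col [ 78. 171. 193.]
top handwheel_grip 0.23 [205. 258.] 1304 [580.  43. 208.] z [ 14. 236.] col [118. 147.  97.]
top hook_1_seat 0.39 [225. 178.] 982 [531. 285. 137.] z [ -2. 179.] col [ 43.  51. 136.]
top gate_1 0.69 [251. 350.] 285 [ 462. -217.   49.] z [  7. 185.] col [115. 207. 217.]
top gate_1 0.17 [226. 177.] 963 [532. 289. 137.] z [  0. 179.] col [ 44.  51. 138.]
top pointer 0.69 [206. 260.] 1427 [578.  41. 208.] z [179. 236.] col [117. 145.  97.]
top rig 0.57 [221. 252.] 9100 [534.  75.  14.] z [  2. 234.] col [122.  95.  75.]
top bottle 0.71 [174. 150.] 334 [693. 382.  83.] z [ 20. 123.] col [ 50.  74. 100.]
top beam 0.67 [204. 259.] 1552 [578.  42. 207.] z [  9. 237.] col [118. 143.  98.]
 yellow [374. 195.] 121 [ 611. -282.  178.] [ 596. -307.   -2.] [ 646. -259.  188.]
 yellow [329. 202.] 16 [ 592. -157.  192.] [ 586. 
[... 550 characters left out ...]
 118.  87.]
scene pointer 0.47 [297. 128.] 1102 [ 547. -393.   62.] z [  2. 181.] col [ 98. 145. 160.]
scene pointer 0.29 [284. 183.] 906 [ 618. -291.  107.] z [  0. 182.] col [ 99. 136. 142.]
scene rig 0.62 [223. 287.] 12973 [574.  39.  45.] z [  5. 239.] col [111.  95.  80.]
scene bottle 0.66 [208. 423.] 739 [709. 376.  65.] z [  6. 122.] col [ 81. 100. 123.]
scene beam 0.59 [188. 285.] 2845 [591.  32. 203.] z [  3. 234.] col [101. 119.  90.]
 yellow [174. 214.] 203 [ 469. -228.  176.] [ 444. -248.  156.] [ 483. -203.  183.]
 yellow [118. 265.] 352 [ 547. -388.  173.] [ 533. -414.  154.] [ 551. -363.  182.]
 yellow [181. 264.] 336 [ 618. -287.  174.] [ 597. -310.  153.] [ 631. -262.  183.]
```

```bash
python3 - <<'E'
from h import *
p,d,W=cloud("scene")
cv2.imwrite("pics/s1.png",cv2.resize(p[130:290,210:390],None,fx=4,fy=3.7,interpolation=cv2.INTER_CUBIC)[:600,:800])
p,d,W=cloud("top")
cv2.imwrite("pics/t1.png",cv2.resize(p[180:270,145:345],None,fx=4,fy=4,interpolation=cv2.INTER_CUBIC))
E
```

```text
(no output)
```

View pics/s1.png

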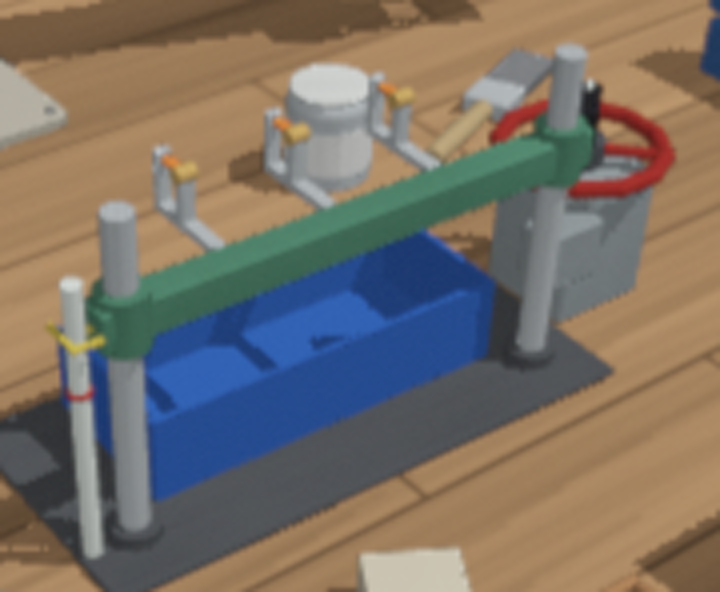

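View pics/t1.png

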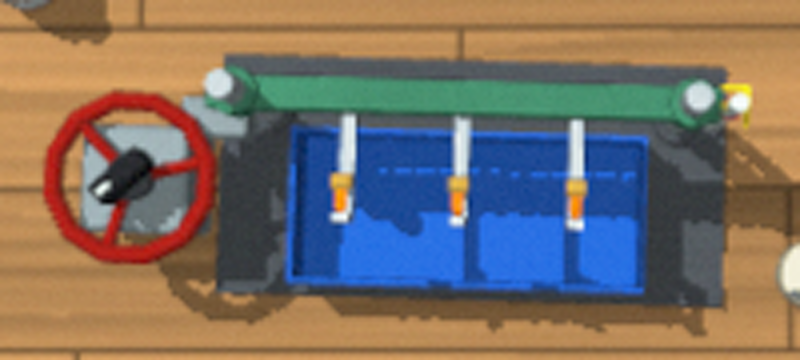

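```bash
python3 - <<'E'
from h import *
from scipy.optimize import least_squares
f=lambda X,Y,x0,y0,sx,sy:(x0+(X+.5)/sx-.5,y0+(Y+.5)/sy-.5)
S=lambda X,Y:f(X,Y,210,130,4,3.7); T=lambda X,Y:f(X,Y,145,180,4,4)
obs=[("scene",(0,-160,270),0,S(117,212)),("scene",(0,160,270),0,S(570,54)),
("top",(0,160,270),0,T(219,84)),("top",(0,-160,270),0,T(699,97)),
("top",(-86,80,240),1,T(341,216)),("top",(-86,0,240),1,T(457,219)),("top",(-86,-80,240),1,T(574,225)),
("scene",(-86,80,240),1,S(376,78)),("scene",(-86,0,240),1,S(272,115)),("scene",(-86,-80,240),1,S(160,152))]
def world(r,X,k):
    x,y,a,dr=r; c,s=np.cos(a),np.sin(a)
    return np.array([x+c*X[0]-s*X[1],y+s*X[0]+c*X[1],X[2]-k*dr])
def res(r,sep=False):
    return np.concatenate([proj(c,world(r,X,k))-np.array(o) for c,X,k,o in obs])
r=least_squares(res,[590,40,0,0],loss='soft_l1').x
print(r); print(res(r).reshape(-1,2).round(2))
for y in(-80,0,80): print(world(r,(-75,y,205),1).round(1))
print('wheel',world(r,(-60,245,0),0))
p,d,W=cloud("top")
for X,Y in((341,216),(457,219),(574,225)):
    u,v=T(X,Y);u,v=int(round(u)),int(round(v)); print(W[v-1:v+2,u-1:u+2].reshape(-1,3)[:,2].round())
    print(W[v,u].round())
u,v=T(125,175);u,v=int(u),int(v);print('grip',W[v-4:v+5,u-6:u+7,2].round())
# pointer / red line
p,d,W=cloud("scene")
hsv=cv2.cvtColor(p,cv2.COLOR_BGR2HSV)
for nm,pt in(("ptr",S(80,342)),("red",S(79,395))):
    u,v=int(round(pt[0])),int(round(pt[1])); print(nm,W[v-2:v+3,u-2:u+3,2].round()); print(W[v-2:v+3,u-2:u+3,0].round())
E
```

```text
[ 5.83713928e+02  3.96075597e+01 -3.16593775e-02  6.63628693e+00]
[[-0.16 -0.29]
 [ 0.11 -0.49]
 [-0.09 -0.2 ]
 [ 0.39 -0.18]
 [-0.25  0.26]
 [ 0.16  0.34]
 [ 0.39 -0.33]
 [ 0.14  0.32]
 [ 0.09 -0.21]
 [ 0.21 -0.07]]
[506.2 -38.  198.4]
[508.8  42.  198.4]
[511.3 121.9 198.4]
wheel [531.49924707 286.38403153   0.        ]
[238. 240. 232. 234. 235. 235.  11.  19.  14.]
[500. 121. 235.]
[196. 235. 229. 234. 235. 236. 236. 240. 230.]
[500.  42. 235.]
[235. 231. 233. 235. 235. 233.  14.  16.  13.]
[494. -36. 235.]
grip [[110. 121. 136. 133. 138. 142. 178. 173. 182. 179. 179. 168. 173.]
 [123. 121. 119. 131. 141. 175. 183. 178. 178. 182. 177. 169. 177.]
 [123. 114. 125. 140. 175. 176. 178. 174. 179. 174. 179. 177. 174.]
 [116. 121. 176. 174. 179. 172. 175. 173. 179. 175. 174. 176. 162.]
 [114. 177. 181. 181. 175. 178. 179. 177. 176. 176. 168. 165. 155.]
 [176. 175. 179. 184. 178. 179. 175. 176. 178. 171. 161. 150. 144.]
 [178. 179. 176. 178. 180. 175. 180. 175. 176. 161. 149. 145. 135.]
 [178. 178. 176. 180. 179. 181. 176. 168. 160. 148. 142. 146. 146.]
 [174. 173. 179. 173. 183. 174. 171. 158. 145. 144. 139. 142. 139.]]
ptr [[198. 200. 197. 194. 192.]
 [194. 196. 194. 192. 185.]
 [194. 193. 190. 188. 192.]
 [196. 191. 195. 196. 195.]
 [195. 194. 194. 194. 193.]]
[[583. 586. 584. 582. 581.]
 [581. 585. 584. 583. 577.]
 [584. 584. 583. 582. 587.]
 [589. 585. 591. 593. 593.]
 [591. 591. 593. 593. 593.]]
red [[156. 155. 156. 158. 157.]
 [155. 158. 157. 157. 154.]
 [150. 153. 153. 152. 150.]
 [150. 150. 152. 150. 149.]
 [144. 145. 150. 150. 147.]]
[[578. 579. 581. 584. 584.]
 [580. 584. 584. 586. 584.]
 [578. 582. 583. 583. 583.]
 [581. 582. 585. 584. 585.]
 [578. 580. 586. 587. 586.]]
```

```bash
cat >> h.py <<'E'
def handles(tag=None):
    """fit yellow handles: returns list (cx,cy,ang of long axis deg)"""
    pts=[]
    for cam in("top","scene"):
        p,d,W=cloud(cam,save=(tag+cam) if tag else None)
        hsv=cv2.cvtColor(p,cv2.COLOR_BGR2HSV)
        m=cv2.inRange(hsv,(22,120,90),(34,255,255))
        n,l,s,c=cv2.connectedComponentsWithStats(m)
        for i in range(1,n):
            if s[i,4]<60: continue
            w=W[l==i]; w=w[~np.isnan(w[:,0])]
            zt=w[:,2].max() if cam=="scene" else np.median(w[:,2])
            if cam=="top":
                # pixel-ray at plane z=180 via minAreaRect of mask
                r=cv2.minAreaRect(np.argwhere(l==i)[:,::-1].astype(np.float32))
                box=cv2.boxPoints(r)
                q=ray(cam,np.vstack([box,[r[0]]]),180. if not zt>200 else zt)
                e1,e2=q[1]-q[0],q[2]-q[1]
                L=e1 if np.linalg.norm(e1)>np.linalg.norm(e2) else e2
                sz=sorted([np.linalg.norm(e1),np.linalg.norm(e2)])
                print(cam,c[i].round(),'ctr',q[4].round(1),'size',np.round(sz),'ang',round(np.degrees(np.arctan2(L[1],L[0]))%180,1),'zmed',round(zt))
            else:
                t=w[(w[:,2]>np.percentile(w[:,2],90)-8)][:,:2]
                r=cv2.minAreaRect(w[:,:2].astype(np.float32)); 
                u,sv,vt=np.linalg.svd(w[:,:2]-w[:,:2].mean(0),full_matrices=False)
                a=vt[0]; pr=(w[:,:2]-w[:,:2].mean(0))@a
                print(cam,c[i].round(),'mean',w[:,:2].mean(0).round(1),'ang',round(np.degrees(np.arctan2(a[1],a[0]))%180,1),'mid-along',(w[:,:2].mean(0)+a*(np.percentile(pr,2)+np.percentile(pr,98))/2).round(1),'len',round(np.ptp(pr)),'z',np.percentile(w[:,2],[3,97]).round())
def ray(cam,uv,z):
    c=vision.get_calibration(cam)
    K=np.array([[c['fx'],0,c['cx']],[0,c['fy'],c['cy']],[0,0,1]])
    n=cv2.undistortPoints(np.asarray(uv,float).reshape(-1,1,2),K,np.array(c['distortion'])).reshape(-1,2)
    D=np.c_[n[:,0],-n[:,1],-np.ones(len(n))]@c['world_from_camera'][:3,:3].T
    o=c['world_from_camera'][:3,3]
    return (o+D*((z-o[2])/D[:,2])[:,None])[:,:2]
E
python3 - <<'E'
from h import *
handles("a_")
p=cv2.imread("pics/a_top.png");cv2.imwrite("pics/t2.png",cv2.resize(p[150:270,330:430],None,fx=5,fy=5,interpolation=cv2.INTER_CUBIC))
E
```

```text
top [374. 195.] ctr [ 610.5 -280.9] size [19. 53.] ang 65.5 zmed 179
top [411. 220.] ctr [ 538.4 -384.2] size [17. 53.] ang 89.8 zmed 179
top [354. 249.] ctr [ 458.5 -221.3] size [17. 52.] ang 129.4 zmed 179
scene [174. 214.] mean [ 459.3 -224.3] ang 155.5 mid-along [ 360.7 -179.3] len 293 z [138. 182.]
scene [118. 265.] mean [ 542.5 -387.6] ang 159.3 mid-along [ 542.3 -387.5] len 231 z [155. 182.]
scene [181. 264.] mean [ 614.  -285.3] ang 162.4 mid-along [ 613.1 -285.1] len 213 z [154. 182.]
```

View pics/t2.png

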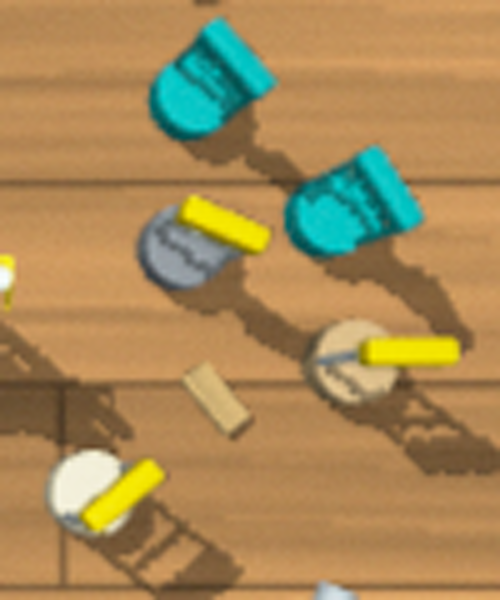

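```bash
cat > plan.py <<'E'
from h import *
from scipy.spatial.transform import Rotation as R
def plan(*tg):
    s=arm.read_state(); p=s['eef_pos']; Rm=R.from_rotvec(s['ee_rot'])
    y=Rm.as_matrix()[:,1]; print('t',round(s['clock'],2),'pos',p.round(1),'psi',round(np.degrees(np.arctan2(y[1],y[0])),1),'F',s['contact_force'].round(1),'w',round(s['grip_width'],1))
    for x,yy,z,psi in tg:
        a=np.radians(psi); M=np.array([[-np.sin(a),np.cos(a),0],[np.cos(a),np.sin(a),0],[0,0,-1]]).T
        rel=(Rm.inv()*R.from_matrix(M)).as_rotvec(); d=Rm.inv().apply(np.array([x,yy,z])-p)
        print([round(v,3) for v in rel],[round(v,1) for v in d])
if __name__=="__main__":
    import sys
    plan(*[tuple(map(float,a.split(','))) for a in sys.argv[1:]])
E
python3 plan.py 212,588,400,70 480,300,400,60 520,0,400,50 458.5,-221.3,300,39.4
```

```text
t 1.3 pos [211.8 588.  201. ] psi 70.2 F [0.  0.3 0.1] w 86.9
[np.float64(0.0), np.float64(-0.0), np.float64(0.003)] [np.float64(-0.2), np.float64(0.0), np.float64(-199.0)]
[np.float64(0.0), np.float64(-0.0), np.float64(0.178)] [np.float64(-349.9), np.float64(-180.1), np.float64(-199.1)]
[np.float64(0.0), np.float64(-0.0), np.float64(0.352)] [np.float64(-489.2), np.float64(-448.8), np.float64(-199.1)]
[np.float64(0.0), np.float64(-0.0), np.float64(0.537)] [np.float64(-506.4), np.float64(-677.8), np.float64(-99.1)]
```

jog_arm(
  steps=[
    [[0,0,0,0,0,-100,0.5],[0,0,0.003,-60,-30,-150,0.5],[0,0,0.05,-110,-60,-175,0.5],[0,0,0.09,-160,-85,-199,0.5],[0,0,0.12,-210,-110,-199,0.5],[0,0,0.15,-260,-140,-199,0.5],[0,0,0.178,-310,-165,-199,0.5],[0,0,0.2,-350,-195,-199,0.5],[0,0,0.24,-380,-245,-199,0.5],[0,0,0.28,-410,-300,-199,0.5],[0,0,0.32,-440,-350,-199,0.5],[0,0,0.352,-470,-400,-199,0.5]],
  ],
  force=30,
)

```text
clock: 2.8
eef_pos: [518.4, 50.0, 400.3]
ee_rot: [1.076, 2.951, 0.001]
contact_force: [1.4, 0.6, 0.3]
grip_width: 43.3
```

```bash
python3 plan.py 500,-100,380,45 458.5,-221.3,300,39.4 458.5,-221.3,210,39.4
```

```text
t 2.8 pos [518.4  50.  400.3] psi 49.9 F [1.4 0.6 0.3] w 43.3
[np.float64(0.001), np.float64(0.0), np.float64(0.086)] [np.float64(-82.5), np.float64(-126.7), np.float64(20.2)]
[np.float64(0.001), np.float64(0.0), np.float64(0.184)] [np.float64(-128.8), np.float64(-246.3), np.float64(100.1)]
[np.float64(0.001), np.float64(0.0), np.float64(0.184)] [np.float64(-128.8), np.float64(-246.4), np.float64(190.1)]
```

jog_arm(
  steps=[
    [[0,0,0.05,-45,-60,10,0.5],[0,0,0.1,-85,-120,20,0.5],[0,0,0.15,-110,-180,60,0.5],[0,0,0.184,-128.8,-235,100,0.5],[0,0,0.184,-128.8,-246.3,150,0.5],[0,0,0.184,-128.8,-246.3,185,0.5],[0,0,0.184,-128.8,-246.3,190,0.5],[0,0,0.184,-128.8,-246.3,190,0.5]],
  ],
)

```text
clock: 3.8
eef_pos: [459.7, -220.6, 211.8]
ee_rot: [1.341, 2.839, 0.002]
contact_force: [-0.2, -0.3, 0.4]
grip_width: 43.9
```

```bash
python3 plan.py 458.5,-221.3,149,39.4; python3 - <<'E'
from h import *
handles("b_")
p=cv2.imread("pics/b_scene.png");cv2.imwrite("pics/s2.png",cv2.resize(p[140:300,80:280],None,fx=4,fy=3.7,interpolation=cv2.INTER_CUBIC))
E
```

```text
t 3.8 pos [ 459.7 -220.6  211.8] psi 39.4 F [-0.2 -0.3  0.4] w 43.9
[np.float64(0.002), np.float64(0.001), np.float64(0.001)] [np.float64(0.3), np.float64(-1.5), np.float64(62.8)]
top [374. 195.] ctr [ 610.2 -281.4] size [19. 54.] ang 65.5 zmed 178
top [411. 220.] ctr [ 538.4 -382.8] size [17. 56.] ang 89.8 zmed 178
scene [174. 214.] mean [ 464.5 -226.5] ang 151.4 mid-along [ 462.5 -225.4] len 277 z [156. 182.]
scene [118. 265.] mean [ 538.1 -387.1] ang 167.7 mid-along [ 457.8 -369.6] len 230 z [ 23. 182.]
scene [181. 264.] mean [ 614.  -285.3] ang 162.3 mid-along [ 613.3 -285.1] len 213 z [154. 182.]
```

View pics/s2.png

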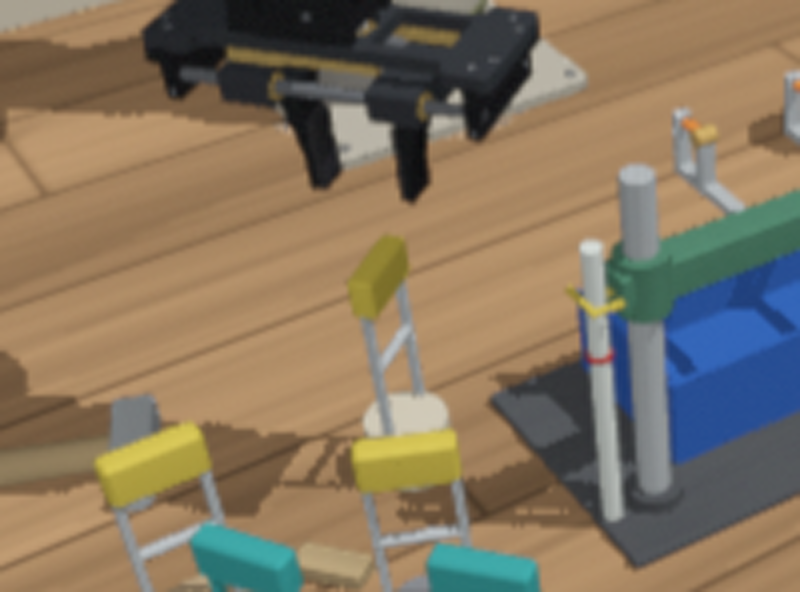

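```bash
python3 - <<'E'
from h import *
for X in([459.7,-220.6,211.8],[459.7-26*.7,-220.6-26*.6,211.8],[459.7+26*.7,-220.6+26*.6,211.8],[458.5,-221.3,180]):
    q=proj("scene",X); print(q.round(1), (q[0]-80)*4,(q[1]-140)*3.7)
E
```

```text
[173.2 198. ] 372.83956643735087 214.62057609252858
[163.2 196.5] 332.90576645075737 209.05731305898968
[183.3 199.5] 413.10004306424275 220.2293491470898
[174.6 209. ] 378.2259310663942 255.23591345485005
```

jog_arm(
  steps=[
    [[0,0,0,0,-1.5,30,0.5],[0,0,0,0,-1.5,50,0.5],[0,0,0,0,-1.5,63,0.5],[0,0,0,0,-1.5,63,0.5],[0,0,0,0,-1.5,63,0.5]],
  ],
)

```text
clock: 4.53
eef_pos: [460.1, -221.8, 150.5]
ee_rot: [1.338, 2.837, 0.003]
contact_force: [-1.3, -0.4, 0.4]
grip_width: 43.3
```

```bash
python3 - <<'E'
from h import *
p,d,W=cloud("scene")
cv2.imwrite("pics/s3.png",cv2.resize(p[140:300,80:280],None,fx=4,fy=3.7,interpolation=cv2.INTER_CUBIC))
E
```

```text
(no output)
```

View pics/s3.png

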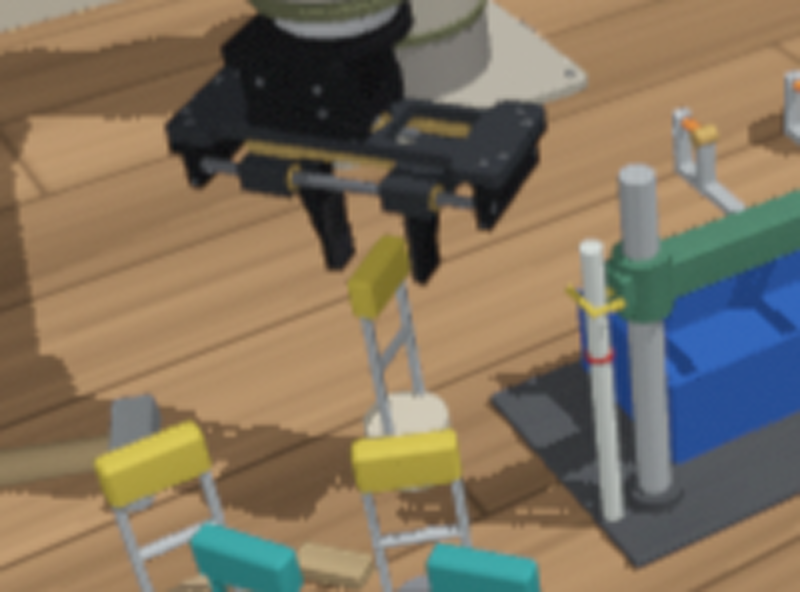

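```bash
python3 - <<'E'
from h import *
p,d,W=cloud("scene")
for u in (163,164,165,184,185,186,187):
    for v in range(200,220,2): print(u,v,W[v,u].round(),p[v,u])
print(proj("scene",[460,-222,150.5]))
E
```

```text
163 200 [ 450. -241.  209.] [26 25 24]
163 202 [ 449. -241.  203.] [31 29 29]
163 204 [ 450. -243.  198.] [33 31 31]
163 206 [ 452. -244.  195.] [33 32 32]
163 208 [ 447. -243.  186.] [34 32 33]
163 210 [ 449. -245.  182.] [33 32 31]
163 212 [ 446. -245.  174.] [40 49 61]
163 214 [ 240. -176.   -0.] [ 96 133 167]
163 216 [ 249. -180.    0.] [ 98 136 171]
163 218 [ 254. -183.   -2.] [104 143 178]
164 200 [ 446. -238.  206.] [28 27 27]
164 202 [ 448. -239.  201.] [27 25 26]
164 204 [ 451. -241.  199.] [33 31 30]
164 206 [ 450. -241.  193.] [39 36 36]
164 208 [ 451. -242.  188.] [36 35 34]
164 210 [ 451. -243.  183.] [35 33 33]
164 212 [ 447. -243.  174.] [44 52 63]
164 214 [ 241. -174.   -0.] [ 96 133 167]
164 216 [ 248. -177.   -2.] [100 136 171]
164 218 [ 257. -181.   -1.] [105 143 178]
165 200 [ 444. -234.  202.] [26 27 26]
165 202 [ 445. -235.  198.] [32 30 29]
165 204 [ 445. -236.  193.] [38 34 35]
165 206 [ 445. -237.  188.] [38 35 36]
165 208 [ 448. -239.  184.] [38 34 36]
165 210 [ 449. -240.  180.] [36 32 33]
165 212 [ 448. -241.  174.] [46 59 74]
165 214 [ 241. -170.   -2.] [
[... 1002 characters left out ...]

186 206 [ 493. -207.  204.] [18 16 15]
186 208 [ 490. -206.  196.] [16 16 15]
186 210 [ 489. -207.  190.] [20 19 18]
186 212 [ 488. -207.  184.] [19 17 17]
186 214 [ 490. -209.  180.] [19 20 24]
186 216 [ 495. -211.  179.] [51 71 92]
186 218 [ 298. -132.    3.] [102 141 175]
187 200 [ 493. -203.  219.] [19 17 18]
187 202 [ 490. -202.  211.] [17 18 18]
187 204 [ 489. -202.  205.] [19 17 17]
187 206 [ 487. -202.  198.] [15 14 14]
187 208 [ 485. -202.  191.] [17 15 15]
187 210 [ 487. -204.  187.] [17 17 16]
187 212 [ 484. -203.  179.] [20 20 19]
187 214 [ 489. -206.  178.] [40 52 68]
187 216 [ 288. -124.   -1.] [ 87 120 153]
187 218 [ 300. -130.    2.] [105 143 178]
[176.24814157 219.37777547]
```

```bash
python3 - <<'E'
from h import *
print(arm.hold_point_z)
p,d,W=cloud("scene")
for u,v in ((202,196),(202,198),(202,200),(128,186),(128,188),(128,190),(150,185),(150,188),(184,193),(183,195)): print(u,v,W[v,u].round(),p[v,u])
E
```

```text
18.700000000000003
202 196 [ 552. -193.  261.] [35 32 33]
202 198 [ 552. -194.  256.] [24 24 23]
202 200 [ 551. -194.  250.] [27 25 26]
128 186 [ 424. -302.  258.] [21 21 19]
128 188 [ 420. -302.  250.] [37 36 36]
128 190 [ 419. -302.  244.] [54 69 88]
150 185 [ 456. -265.  264.] [41 37 34]
150 188 [ 464. -269.  262.] [41 40 39]
184 193 [ 520. -218.  261.] [41 38 36]
183 195 [ 520. -221.  257.] [42 39 37]
```

jog_arm(
  steps=[
    [[0,0,0,0,0,0,0.68],[0,0,0,0,0,0,0.68],[0,0,0,0,0,0,0.68]],
  ],
)

```text
clock: 5.05
eef_pos: [459.9, -221.8, 150.2]
ee_rot: [1.339, 2.837, 0.003]
contact_force: [0.8, 0.6, 0.5]
grip_width: 29.0
```

```bash
python3 - <<'E'
from h import *
p,d,W=cloud("scene")
cv2.imwrite("pics/s4.png",cv2.resize(p[140:300,80:280],None,fx=4,fy=3.7,interpolation=cv2.INTER_CUBIC))
for u in (166,168,170,180,182,184):
    for v in range(208,222,2): print(u,v,W[v,u].round(),p[v,u])
E
```

```text
166 208 [ 455. -239.  189.] [32 31 30]
166 210 [nan nan nan] [33 33 33]
166 212 [ 456. -241.  179.] [39 45 53]
166 214 [ 248. -170.    2.] [ 86 120 149]
166 216 [ 251. -172.   -2.] [ 84 127 156]
166 218 [ 259. -176.   -2.] [100 143 175]
166 220 [ 272. -181.    1.] [ 83 118 151]
168 208 [ 452. -234.  185.] [30 28 28]
168 210 [ 454. -235.  181.] [29 26 27]
168 212 [ 457. -237.  177.] [34 51 58]
168 214 [ 467. -241.  180.] [ 52 117 131]
168 216 [ 472. -244.  179.] [ 56 142 157]
168 218 [ 475. -246.  176.] [ 55 140 155]
168 220 [ 476. -247.  172.] [ 55 136 153]
170 208 [ 448. -228.  179.] [29 33 36]
170 210 [ 450. -229.  175.] [35 80 89]
170 212 [ 464. -235.  182.] [ 49 127 141]
170 214 [ 470. -238.  181.] [ 51 133 147]
170 216 [ 477. -241.  181.] [ 56 142 158]
170 218 [ 478. -243.  177.] [ 56 143 157]
170 220 [ 478. -243.  171.] [ 55 140 155]
180 208 [ 484. -218.  197.] [30 29 30]
180 210 [ 479. -217.  188.] [34 39 40]
180 212 [ 479. -218.  183.] [35 46 48]
180 214 [ 481. -219.  179.] [36 55 61]
180 216 [ 460. -212.  156.] [ 82 105 110]
180 218 [ 448. -208.  140.] [133 135 132]
180 220 [ 444. -207.  131.] [135 133 130]
182 208 [ 486. -214.  197.] [19 18 16]
182 210 [ 486. -215.  192.] [21 20 19]
182 212 [ 486. -216.  186.] [19 18 18]
182 214 [ 487. -217.  181.] [25 25 24]
182 216 [ 485. -216.  174.] [ 67  87 109]
182 218 [ 290. -141.    1.] [103 138 170]
182 220 [ 301. -146.    4.] [110 140 170]
184 208 [ 478. -206.  189.] [15 14 13]
184 210 [ 482. -208.  186.] [18 17 16]
184 212 [ 483. -210.  182.] [20 20 22]
184 214 [ 483. -210.  176.] [50 69 90]
184 216 [ 285. -132.    1.] [101 138 173]
184 218 [ 293. -136.    1.] [105 143 178]
184 220 [ 301. -140.    1.] [105 143 178]
```

View pics/s4.png

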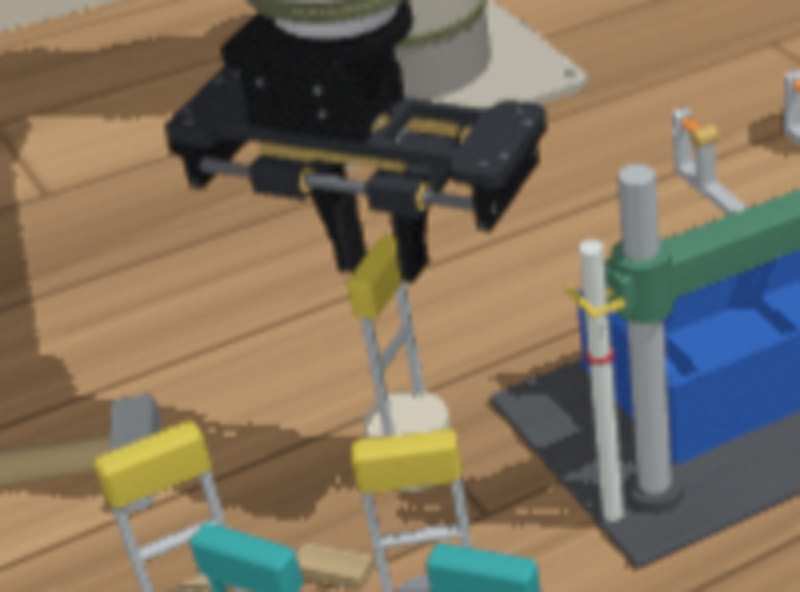

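```bash
python3 - <<'E'
from h import *
a=np.radians(70.2)
for s in(-43,0,43):
    X=np.array([211.8+s*np.cos(a),588+s*np.sin(a),201]); print(s,proj("scene",X).round(1),proj("scene",X+[0,0,25]).round(1))
p=cv2.imread("pics/scene0.png");cv2.imwrite("pics/s5.png",cv2.resize(p[10:110,310:420],None,fx=6,fy=6,interpolation=cv2.INTER_CUBIC))
E
```

```text
-43 [342.9  85.1] [343.6  78.1]
0 [354.3  83.7] [355.1  76.8]
43 [365.5  82.4] [366.5  75.5]
```

View pics/s5.png

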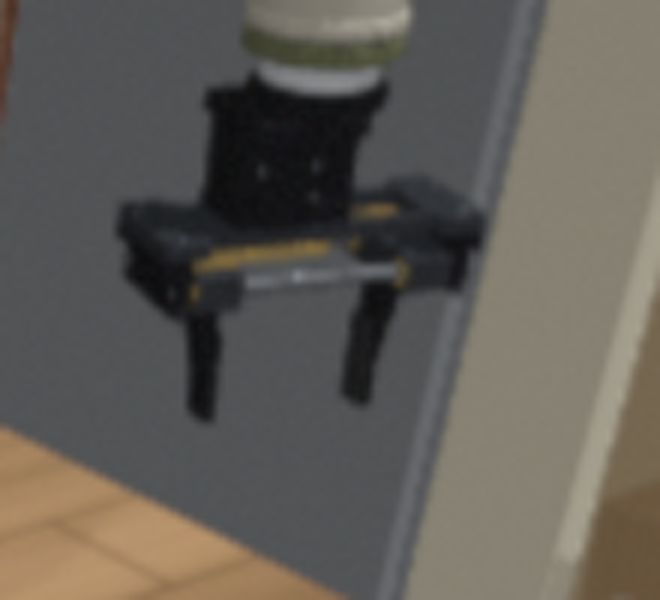

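jog_arm(
  steps=[
    [[0,0,0,0,0,10,0.6],[0,0,0,0,0,20,0.6],[0,0,0,0,0,20,0.6],[0,0,0,0,0,20,0.6]],
  ],
)

```text
clock: 5.6
eef_pos: [460.0, -221.9, 130.1]
ee_rot: [1.339, 2.837, 0.003]
contact_force: [0.6, 0.1, 0.0]
grip_width: 34.5
```

```bash
python3 - <<'E'
from h import *
p,d,W=cloud("scene","s6f")
cv2.imwrite("pics/s6.png",cv2.resize(p[140:300,80:280],None,fx=4,fy=3.7,interpolation=cv2.INTER_CUBIC))
p,d,W=cloud("top","t6f")
cv2.imwrite("pics/t6.png",cv2.resize(p[180:320,300:420],None,fx=4,fy=4,interpolation=cv2.INTER_CUBIC))
E
```

```text
(no output)
```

View pics/s6.png

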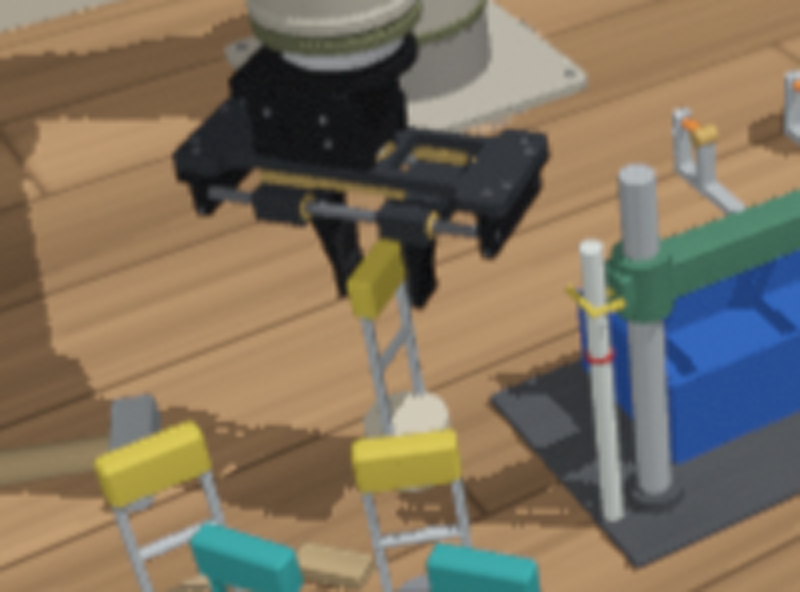

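View pics/t6.png

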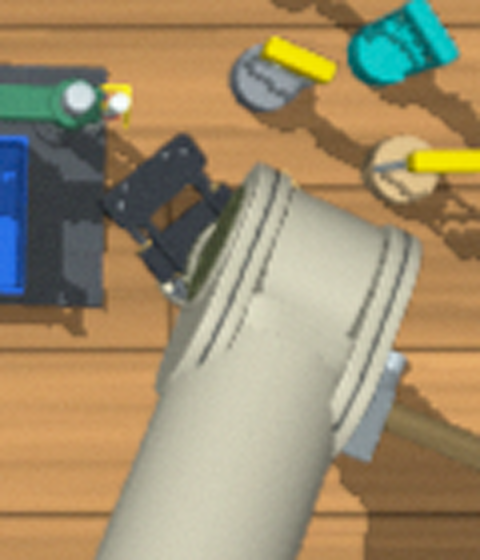

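jog_arm(
  steps=[
    [[0,0,0,0,0,0,1],[0,0,0,0,0,0,1],[0,0,0,0,0,0,1],[0,0,0,0,0,0,1],[0,0,0,0,0,0,1]],
  ],
  force=40,
)

```text
clock: 6.32
eef_pos: [459.9, -222.0, 130.3]
ee_rot: [1.339, 2.837, 0.003]
contact_force: [-1.1, -0.1, -1.2]
grip_width: 15.8
```

jog_arm(
  steps=[
    [[0,0,0,0,0,-20,1],[0,0,0,0,0,-40,1],[0,0,0,0,0,-40,1],[0,0,0,0,0,-40,1]],
  ],
)

```text
clock: 6.82
eef_pos: [459.3, -221.6, 169.3]
ee_rot: [1.339, 2.838, 0.003]
contact_force: [0.0, -0.1, -3.4]
grip_width: 15.6
```

```bash
python3 - <<'E'
from h import *
p,d,W=cloud("scene","s7f")
cv2.imwrite("pics/s7.png",cv2.resize(p[120:280,80:280],None,fx=4,fy=3.7,interpolation=cv2.INTER_CUBIC))
E
python3 plan.py 440,50,240,10 440,121,240,-1.8
```

```text
t 6.88 pos [ 459.2 -221.7  169.2] psi 39.5 F [-0.8 -1.  -4.3] w 15.5
[np.float64(0.003), np.float64(0.002), np.float64(0.514)] [np.float64(221.7), np.float64(158.1), np.float64(-70.9)]
[np.float64(0.003), np.float64(0.001), np.float64(0.72)] [np.float64(276.5), np.float64(203.2), np.float64(-70.9)]
```

View pics/s7.png

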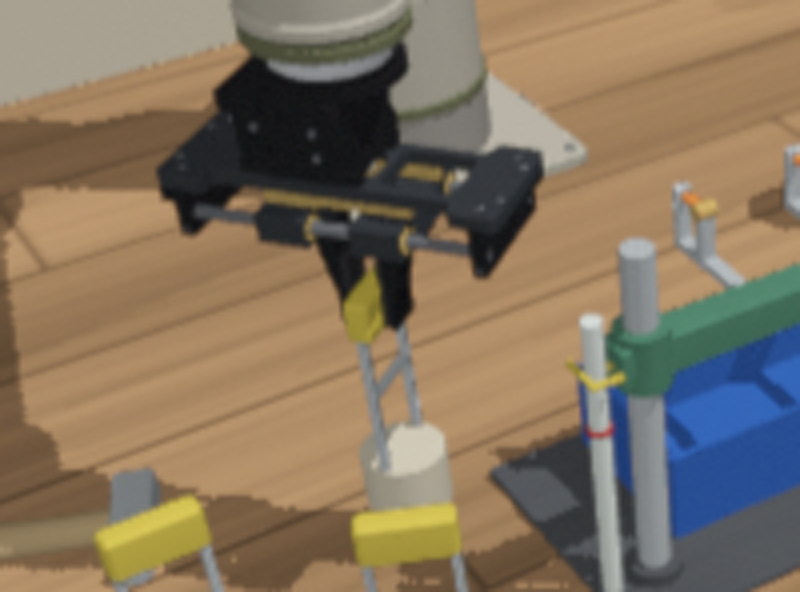

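```bash
python3 plan.py 445,-200,267.6,39.5 440,-50,267.6,20 440,122,267.6,-1.8
```

```text
t 6.88 pos [ 459.2 -221.7  169.2] psi 39.5 F [-0.8 -1.  -4.3] w 15.5
[np.float64(0.003), np.float64(0.002), np.float64(-0.0)] [np.float64(25.5), np.float64(3.1), np.float64(-98.5)]
[np.float64(0.003), np.float64(0.002), np.float64(0.34)] [np.float64(144.5), np.float64(94.6), np.float64(-98.5)]
[np.float64(0.003), np.float64(0.001), np.float64(0.72)] [np.float64(277.2), np.float64(203.9), np.float64(-98.5)]
```

jog_arm(
  steps=[
    [[0,0,0,5,1,-40,1],[0,0,0,15,2,-80,1],[0,0,0.05,35,10,-98.5,1],[0,0,0.15,70,37,-98.5,1],[0,0,0.25,107,66,-98.5,1],[0,0,0.34,144.5,94.6,-98.5,1],[0,0,0.45,180,124,-98.5,1],[0,0,0.55,215,153,-98.5,1],[0,0,0.65,245,178,-98.5,1],[0.003,0.001,0.72,270,198,-98.5,1],[0.003,0.001,0.72,277.2,203.9,-98.5,1],[0.003,0.001,0.72,277.2,203.9,-98.5,1]],
  ],
)

```text
clock: 8.38
eef_pos: [439.8, 121.9, 266.8]
ee_rot: [2.254, 2.188, -0.002]
contact_force: [0.3, 0.2, -2.9]
grip_width: 15.9
```

```bash
python3 plan.py 511.3,121.9,267.6,-1.8;  python3 - <<'E'
from h import *
p,d,W=cloud("scene","s8f")
cv2.imwrite("pics/s8.png",cv2.resize(p[80:240,220:400],None,fx=4.4,fy=3.7,interpolation=cv2.INTER_CUBIC))
handles("c_")
E
```

```text
t 8.38 pos [439.8 121.9 266.8] psi -1.7 F [ 0.3  0.2 -2.9] w 15.9
[np.float64(-0.001), np.float64(0.001), np.float64(0.002)] [np.float64(2.2), np.float64(71.5), np.float64(-0.8)]
top [374. 195.] ctr [ 610.6 -280.9] size [19. 53.] ang 65.5 zmed 178
top [411. 220.] ctr [ 538.4 -382.8] size [17. 56.] ang 89.8 zmed 179
scene [285. 118.] mean [446.1 101.9] ang 103.0 mid-along [445.3 105.4] len 30 z [293. 318.]
scene [118. 265.] mean [ 542.4 -387.4] ang 159.5 mid-along [ 541.9 -387.2] len 230 z [155. 182.]
scene [181. 264.] mean [ 610.5 -283.7] ang 159.3 mid-along [ 526.1 -251.9] len 214 z [  2. 182.]
```

View pics/s8.png

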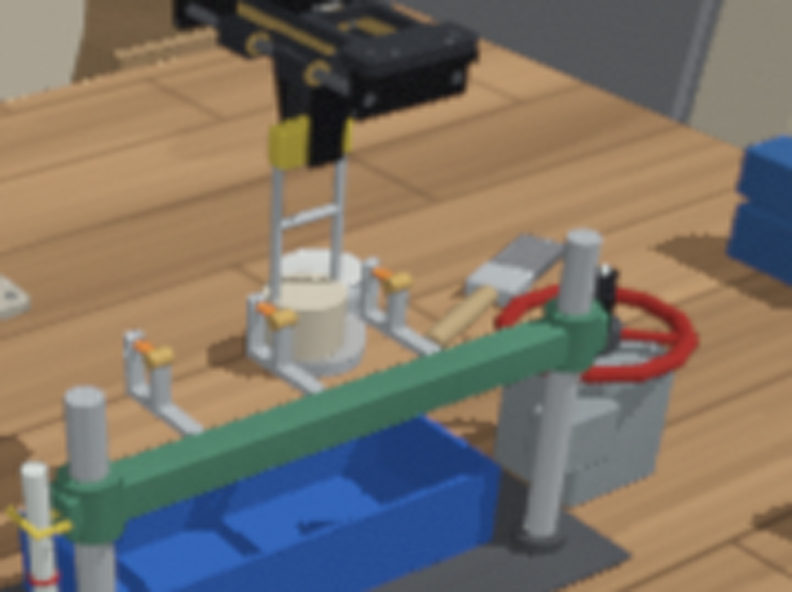

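```bash
python3 - <<'E'
from h import *
def c(X): q=proj("scene",X); return ((q-[220,80])*[4.4,3.7]).round(1)
b=np.array([439.8,121.9,241.5])
print('bar',c(b),'ends',c(b+[0,-20,0]),c(b+[0,20,0]),'handle bot corners',c(b+[8,-26,45]),'top',c(b+[8,-26,75]),c(b+[-8,-26,75]),'up base',c(b+[0,-23,-60]),c(b+[0,23,-60]))
E
python3 - <<'E'
import cv2
p=cv2.imread("pics/s8f.png")
cv2.imwrite("pics/s9.png",cv2.resize(p[105:180,270:320],None,fx=10,fy=8,interpolation=cv2.INTER_CUBIC))
E
```

```text
bar [303.6 216.7] ends [276.6 225. ] [330.2 208.5] handle bot corners [278.1 173.8] top [279.1 133.2] [261.9 124.3] up base [270.9 299.6] [330.6 279.9]
```

View pics/s9.png

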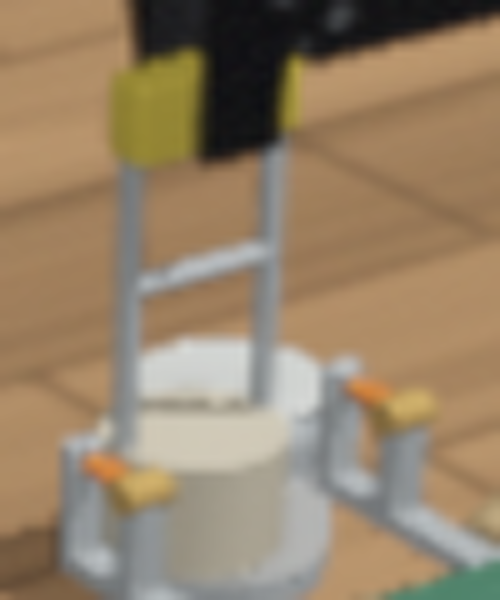

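jog_arm(
  steps=[
    [[0,0,0.002,-0.2,15,-0.8,1],[0,0,0.002,-0.3,30,-0.8,1],[0,0,0.002,-0.4,45,-0.8,1],[0,0,0.002,-0.5,60,-0.8,1],[0,0,0.002,-0.6,70.7,-0.8,1],[0,0,0.002,-0.6,70.7,-0.8,1],[0,0,0.002,-0.6,70.7,-0.8,1]],
  ],
)

```text
clock: 9.4
eef_pos: [510.5, 117.9, 268.2]
ee_rot: [2.259, 2.183, -0.0]
contact_force: [0.7, -0.6, -3.1]
grip_width: 15.9
```

```bash
python3 plan.py 510.5,119.2,223.8,-1.8;  python3 - <<'E'
from h import *
p,d,W=cloud("scene","s10f")
cv2.imwrite("pics/s10.png",cv2.resize(p[105:205,270:350],None,fx=8,fy=6,interpolation=cv2.INTER_CUBIC))
def c(X): q=proj("scene",X); return ((q-[270,105])*[8,6]).round(1)
print(c([511.3,121.9,242.3]),c([511.3,121.9,198.8]))
E
```

```text
t 9.4 pos [510.5 117.9 268.2] psi -2.0 F [ 0.7 -0.6 -3.1] w 15.9
[np.float64(-0.0), np.float64(0.0), np.float64(-0.003)] [np.float64(1.3), np.float64(-0.0), np.float64(44.4)]
[292.9 269.1] [286.  357.6]
```

View pics/s10.png

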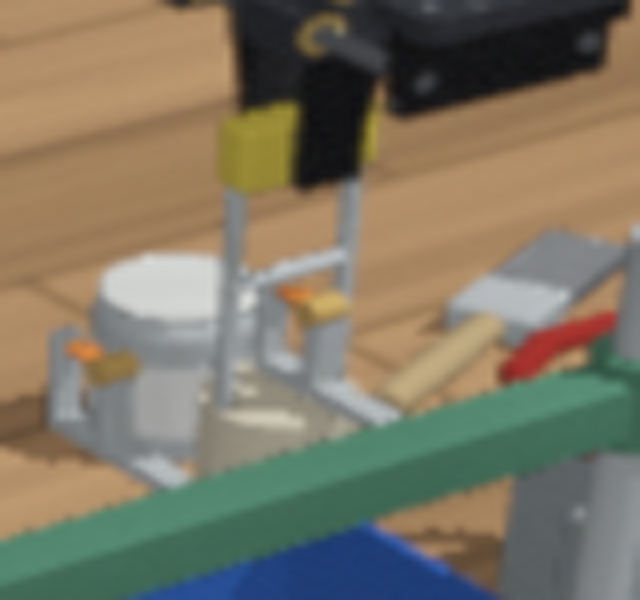

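jog_arm(
  steps=[
    [[0,0,0,0,0,10,1],[0,0,0,0,0,18,1],[0,0,0,0,0,26,1],[0,0,0,0,0,32,1]],
  ],
)

```text
clock: 9.95
eef_pos: [509.2, 118.3, 235.5]
ee_rot: [-2.257, -2.183, 0.002]
contact_force: [1.1, 0.5, -4.1]
grip_width: 15.6
```

jog_arm(
  steps=[
    [[0,0,0,0,0,5,1],[0,0,0,0,0,10,1],[0,0,0,0,0,10,1]],
  ],
)

```text
clock: 10.32
eef_pos: [509.2, 118.2, 225.3]
ee_rot: [-2.257, -2.183, 0.002]
contact_force: [-0.4, -0.1, -3.1]
grip_width: 15.3
```

```bash
python3 plan.py 510.5,119.2,223.8,-1.8;  python3 - <<'E'
from h import *
p,d,W=cloud("scene","s11f")
cv2.imwrite("pics/s11.png",cv2.resize(p[105:205,270:350],None,fx=8,fy=6,interpolation=cv2.INTER_CUBIC))
E
```

```text
t 10.32 pos [509.2 118.2 225.3] psi -1.9 F [-0.4 -0.1 -3.1] w 15.3
[np.float64(-0.002), np.float64(0.0), np.float64(-0.002)] [np.float64(1.0), np.float64(1.3), np.float64(1.5)]
```

View pics/s11.png

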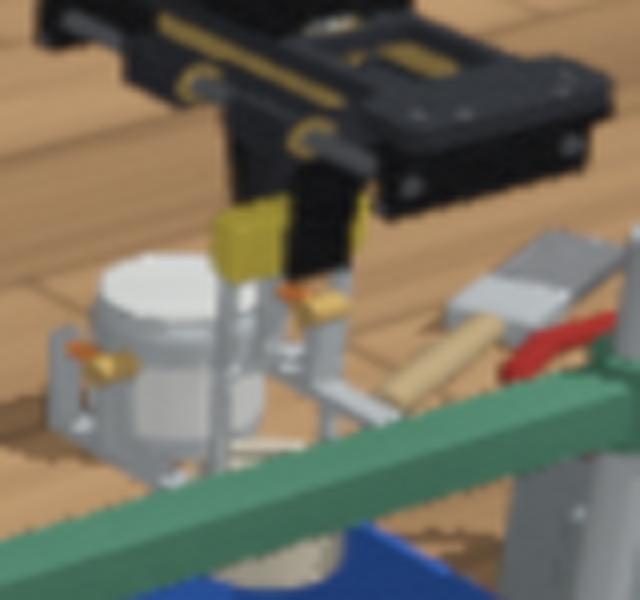

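jog_arm(
  steps=[
    [[0,0,0,0,0,1.5,1],[0,0,0,0,0,1.5,0.75],[0,0,0,0,0,1.5,0.6],[0,0,0,0,0,1.5,0.6],[0,0,0,0,0,1.5,0.6],[0,0,0,0,0,-20,0.6],[0,0,0,0,0,-60,0.6],[0,0,0,0,0,-110,0.6],[0,0,0,0,0,-130,0.6]],
  ],
)

```text
clock: 11.5
eef_pos: [510.1, 118.3, 358.5]
ee_rot: [2.258, 2.184, 0.003]
contact_force: [0.3, -0.6, -1.5]
grip_width: 34.9
```

```bash
python3 - <<'E'
from h import *
p,d,W=cloud("scene","s12f")
cv2.imwrite("pics/s12.png",cv2.resize(p[105:205,250:350],None,fx=7,fy=6,interpolation=cv2.INTER_CUBIC))
handles("d_")
E
python3 plan.py 460,0,340,-1 470,-200,320,-1 538.5,-383,250,-0.2 
```

```text
top [374. 195.] ctr [ 610.4 -281.4] size [19. 54.] ang 65.5 zmed 179
top [411. 220.] ctr [ 538.4 -382.8] size [17. 56.] ang 89.8 zmed 179
scene [305. 143.] mean [490.7 134.6] ang 138.2 mid-along [329.4 278.9] len 547 z [  1. 277.]
scene [118. 265.] mean [ 541.5 -387.6] ang 164.3 mid-along [ 536.7 -386.2] len 230 z [154. 182.]
scene [181. 264.] mean [ 609.8 -283.4] ang 159.4 mid-along [ 525.9 -251.9] len 211 z [  2. 182.]
t 11.65 pos [509.8 118.3 355.8] psi -1.9 F [ 0.6  0.  -0.5] w 34.7
[np.float64(-0.001), np.float64(-0.0), np.float64(-0.016)] [np.float64(-119.9), np.float64(-45.8), np.float64(15.7)]
[np.float64(-0.001), np.float64(-0.0), np.float64(-0.016)] [np.float64(-319.4), np.float64(-29.1), np.float64(35.6)]
[np.float64(-0.001), np.float64(-0.0), np.float64(-0.03)] [np.float64(-500.1), np.float64(45.6), np.float64(105.5)]
```

View pics/s12.png

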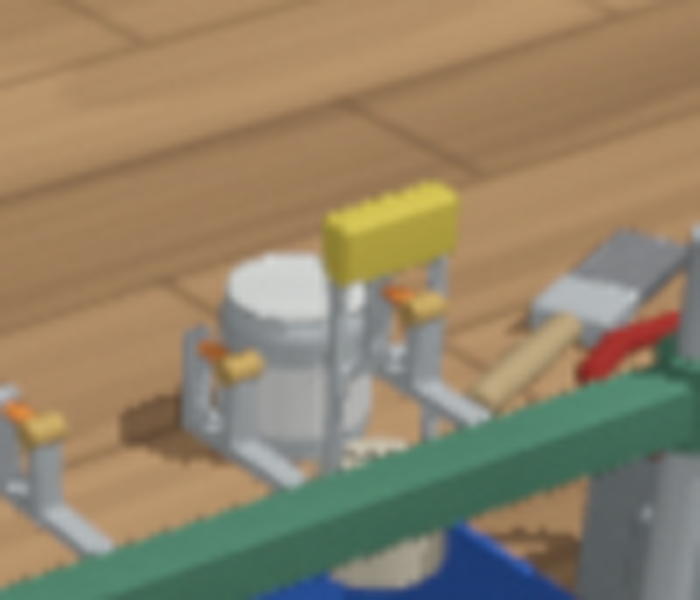

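jog_arm(
  steps=[
    [[0,0,0,-40,-15,5,0.6],[0,0,0,-80,-30,10,0.6],[0,0,-0.01,-120,-45,15,0.6],[0,0,-0.016,-170,-42,20,0.6],[0,0,-0.016,-220,-38,25,0.6],[0,0,-0.016,-270,-33,30,0.6],[0,0,-0.016,-319,-29,35,0.6],[0,0,-0.02,-370,-8,55,0.6],[0,0,-0.03,-420,12,75,0.6],[0,0,-0.03,-465,32,95,0.6],[0,0,-0.03,-500,45.6,105,0.6],[0,0,-0.03,-500,45.6,125,0.6]],
  ],
)

```text
clock: 13.15
eef_pos: [537.1, -386.0, 227.5]
ee_rot: [-2.228, -2.211, 0.005]
contact_force: [-0.1, -0.2, -0.3]
grip_width: 34.4
```

```bash
python3 - <<'E'
from h import *
p,d,W=cloud("scene","s13f")
cv2.imwrite("pics/s13.png",cv2.resize(p[180:340,60:260],None,fx=4,fy=3.7,interpolation=cv2.INTER_CUBIC))
E
python3 plan.py 538.6,-383.5,130,-0.2 
```

```text
t 13.2 pos [ 536.5 -383.7  224.7] psi -0.4 F [ 0.9  0.4 -3.2] w 34.6
[np.float64(-0.007), np.float64(-0.002), np.float64(-0.003)] [np.float64(0.0), np.float64(2.8), np.float64(94.6)]
```

View pics/s13.png

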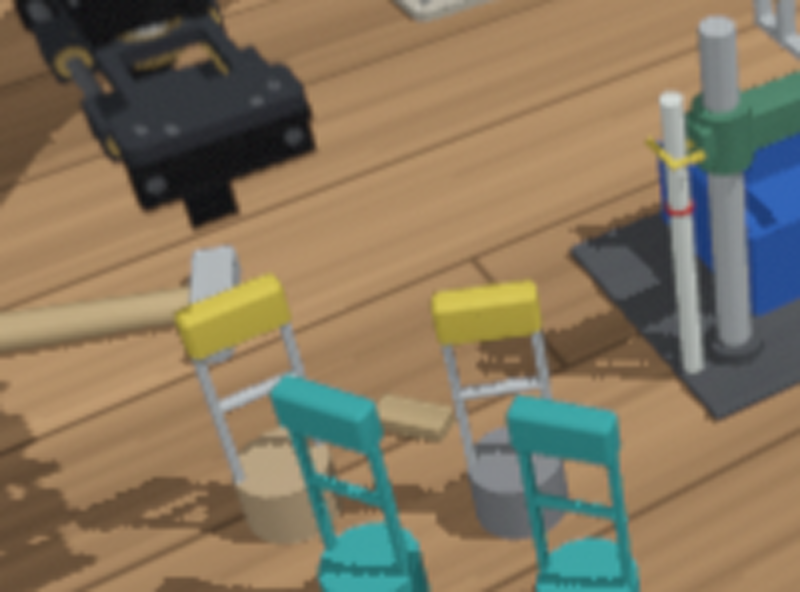

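```bash
python3 - <<'E'
from h import *
c=lambda X:((proj("scene",np.array(X))-[60,180])*[4,3.7]).round(1)
for X in([546.6,-409.5,180],[546.6,-357.5,180],[530.6,-357.5,180],[530.6,-409.5,180]): print(c(X))
E
```

```text
[187.4 321.2]
[289.5 280.4]
[277.3 263.7]
[176.  303.7]
```

jog_arm(
  steps=[
    [[-0.005,0,-0.003,0,4,30,0.5],[-0.005,0,-0.003,0,4,60,0.5],[-0.005,0,-0.003,0,4,85,0.5],[-0.005,0,-0.003,0,4,94.6,0.5],[-0.005,0,-0.003,0,4,94.6,0.5],[-0.005,0,-0.003,0,4,94.6,0.5]],
  ],
)

```text
clock: 13.95
eef_pos: [540.2, -383.8, 131.1]
ee_rot: [-2.224, -2.216, -0.001]
contact_force: [-1.6, 0.2, 0.2]
grip_width: 43.5
```

```bash
python3 - <<'E'
from h import *
p,d,W=cloud("scene","s14f")
cv2.imwrite("pics/s14.png",cv2.resize(p[180:340,60:260],None,fx=4,fy=3.7,interpolation=cv2.INTER_CUBIC))
E
python3 plan.py 538.6,-383.5,130,-0.2 
```

```text
t 14.0 pos [ 540.3 -383.9  131.2] psi -0.2 F [ 0.9 -0.1  0.8] w 43.7
[np.float64(-0.001), np.float64(-0.001), np.float64(0.0)] [np.float64(0.4), np.float64(-1.7), np.float64(1.2)]
```

View pics/s14.png

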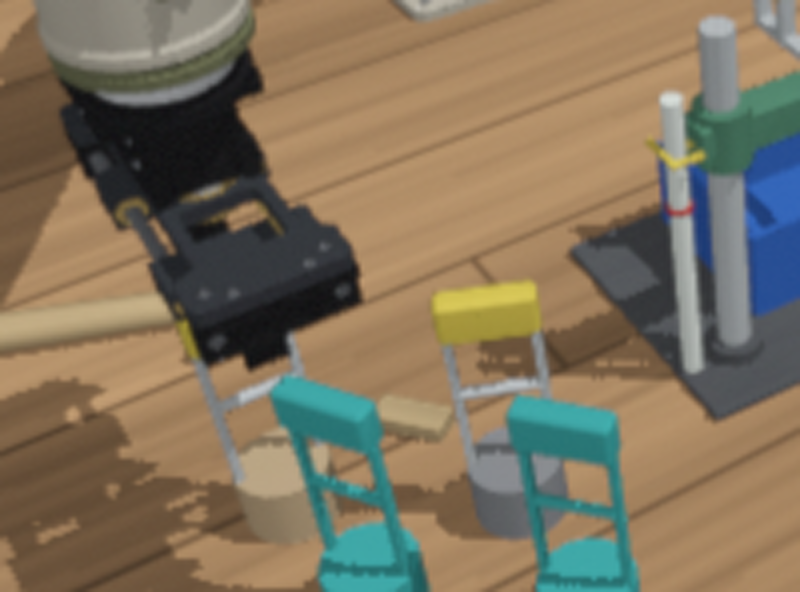

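Sample 2 (uprights at crop (225,400) and (295,350)) is straddled; close and lift.

jog_arm(
  steps=[
    [[0,0,0,0,0,1,1],[0,0,0,0,0,1,1],[0,0,0,0,0,1,1],[0,0,0,0,0,1,1],[0,0,0,0,0,1,1]],
  ],
  force=40,
)

```text
clock: 14.62
eef_pos: [540.1, -383.9, 130.1]
ee_rot: [-2.224, -2.216, -0.001]
contact_force: [-0.2, -0.5, 0.2]
grip_width: 15.5
```

```bash
python3 plan.py 540,-384,267.6,-0.2 440,-250,267.6,-1  440,-100,267.6,-1.8 440,40,267.6,-1.8
```

```text
t 14.62 pos [ 540.1 -383.9  130.1] psi -0.2 F [-0.2 -0.5  0.2] w 15.5
[np.float64(-0.001), np.float64(-0.002), np.float64(-0.0)] [np.float64(0.1), np.float64(-0.3), np.float64(-137.5)]
[np.float64(-0.001), np.float64(-0.002), np.float64(0.014)] [np.float64(133.8), np.float64(-100.7), np.float64(-137.2)]
[np.float64(-0.001), np.float64(-0.002), np.float64(0.028)] [np.float64(283.8), np.float64(-101.3), np.float64(-136.9)]
[np.float64(-0.001), np.float64(-0.002), np.float64(0.028)] [np.float64(423.8), np.float64(-101.7), np.float64(-136.7)]
```

jog_arm(
  steps=[
    [[0,0,0,0,0,-40,1],[0,0,0,0,0,-90,1],[0,0,0,15,-15,-130,1],[0,0,0.005,55,-45,-137,1],[0,0,0.01,95,-73,-137,1],[0,0,0.014,134,-101,-137,1],[0,0,0.02,185,-101,-137,1],[0,0,0.028,240,-101,-137,1],[0,0,0.028,295,-101,-137,1],[0,0,0.028,350,-101,-137,1],[0,0,0.028,395,-101.5,-137,1],[-0.001,-0.002,0.028,421,-101.7,-136.7,1]],
  ],
)

```text
clock: 16.12
eef_pos: [439.4, 39.6, 267.1]
ee_rot: [-2.253, -2.189, 0.001]
contact_force: [1.3, -0.8, -4.3]
grip_width: 15.5
```

jog_arm(
  steps=[
    [[0,0,0,0,0,0,1],[0,0,0,0,0,0,1]],
  ],
)

```text
clock: 16.38
eef_pos: [439.2, 38.9, 266.8]
ee_rot: [-2.254, -2.188, 0.002]
contact_force: [0.4, -0.1, -4.0]
grip_width: 15.3
```

```bash
python3 plan.py 440,40,267.6,-1.8 508.5,40,267.6,-1.8;  python3 - <<'E'
from h import *
p,d,W=cloud("scene","s15f")
cv2.imwrite("pics/s15.png",cv2.resize(p[105:205,240:320],None,fx=8,fy=6,interpolation=cv2.INTER_CUBIC))
s=arm.read_state()['eef_pos']
c=lambda X:((proj("scene",np.array(X))-[240,105])*[8,6]).round(1)
b=s-[0,0,25.1]; print('bar pred',c(b),c(b+[0,-20,0]),c(b+[0,20,0]))
handles("e_")
E
```

```text
t 16.38 pos [439.2  38.9 266.8] psi -1.7 F [ 0.4 -0.1 -4. ] w 15.3
[np.float64(-0.001), np.float64(0.001), np.float64(0.002)] [np.float64(1.1), np.float64(0.8), np.float64(-0.8)]
[np.float64(-0.001), np.float64(0.001), np.float64(0.002)] [np.float64(3.1), np.float64(69.3), np.float64(-0.9)]
bar pred [180.8 257.8] [128.1 272.3] [232.6 243.6]
top [374. 195.] ctr [ 610.9 -281. ] size [19. 53.] ang 65.5 zmed 178
top [230. 230.] ctr [509.8 117.1] size [16. 53.] ang 89.8 zmed 274
scene [257. 128.] mean [441.2  20.6] ang 146.3 mid-along [439.6  21.7] len 630 z [293. 319.]
scene [305. 143.] mean [492.  133.5] ang 138.0 mid-along [328.4 280.8] len 543 z [  0. 276.]
scene [181. 264.] mean [ 609.7 -283.4] ang 159.4 mid-along [ 525.9 -251.9] len 211 z [  1. 182.]
```

View pics/s15.png

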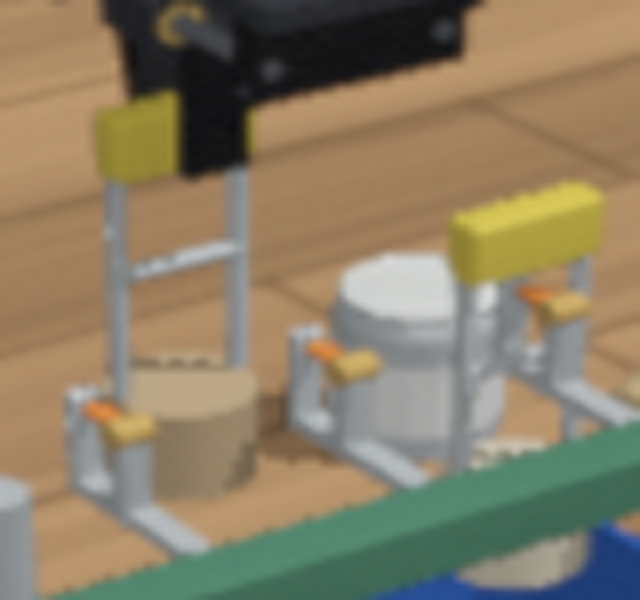

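jog_arm(
  steps=[
    [[0,0,0.002,4,5,-0.8,1],[0,0,0.002,4.6,18,-0.8,1],[0,0,0.002,4.6,33,-0.8,1],[0,0,0.002,4.6,48,-0.8,1],[0,0,0.002,4.6,62,-0.8,1],[0,0,0.002,4.6,68.5,-0.8,1],[0,0,0.002,4.6,68.5,-0.8,1],[0,0,0.002,4.6,68.5,-0.8,1]],
  ],
)

```text
clock: 17.52
eef_pos: [507.7, 41.1, 267.9]
ee_rot: [-2.257, -2.184, 0.001]
contact_force: [0.2, -0.3, -4.3]
grip_width: 15.7
```

```bash
python3 plan.py 507.8,41.5,225,-1.8;  python3 - <<'E'
from h import *
p,d,W=cloud("scene","s16f")
cv2.imwrite("pics/s16.png",cv2.resize(p[105:205,240:320],None,fx=8,fy=6,interpolation=cv2.INTER_CUBIC))
E
```

```text
t 17.52 pos [507.7  41.1 267.9] psi -1.9 F [ 0.2 -0.3 -4.3] w 15.7
[np.float64(-0.001), np.float64(0.0), np.float64(-0.001)] [np.float64(0.4), np.float64(0.1), np.float64(42.9)]
```

View pics/s16.png

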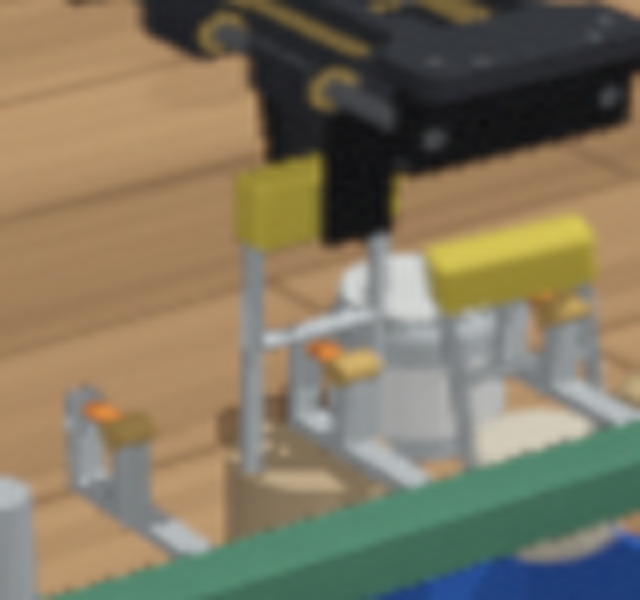

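```bash
python3 - <<'E'
from h import *
import time
for i in range(3):
    handles()
p,d,W=cloud("scene","s17f")
cv2.imwrite("pics/s17.png",cv2.resize(p[105:205,240:340],None,fx=8,fy=6,interpolation=cv2.INTER_CUBIC))
E
```

```text
top [374. 195.] ctr [ 610.5 -280.9] size [19. 53.] ang 65.5 zmed 178
scene [274. 138.] mean [509.6  22.9] ang 144.3 mid-along [508.  24.] len 597 z [293. 320.]
scene [299. 144.] mean [494.5 111.8] ang 137.7 mid-along [345.  247.7] len 563 z [146. 278.]
scene [181. 264.] mean [ 609.9 -283.6] ang 160.0 mid-along [ 525.5 -253. ] len 214 z [  2. 182.]
top [374. 195.] ctr [ 610.3 -281.4] size [19. 54.] ang 65.0 zmed 178
scene [274. 138.] mean [509.8  22.7] ang 144.3 mid-along [508.  24.] len 601 z [294. 319.]
scene [303. 141.] mean [476.2 138.5] ang 140.1 mid-along [307.8 279.5] len 528 z [  1. 273.]
scene [181. 264.] mean [ 610.1 -283.6] ang 160.1 mid-along [ 525.1 -252.8] len 210 z [  2. 182.]
top [374. 195.] ctr [ 610.8 -281. ] size [19. 53.] ang 64.7 zmed 178
scene [274. 138.] mean [509.9  22.6] ang 144.3 mid-along [508.5  23.6] len 595 z [293. 320.]
scene [310. 141.] mean [483.1 154.8] ang 138.8 mid-along [324.7 293.6] len 525 z [  1. 277.]
scene [181. 264.] mean [ 609.7 -283.3] ang 159.4 mid-along [ 525.6 -251.7] len 212 z [  1. 182.]
```

View pics/s17.png

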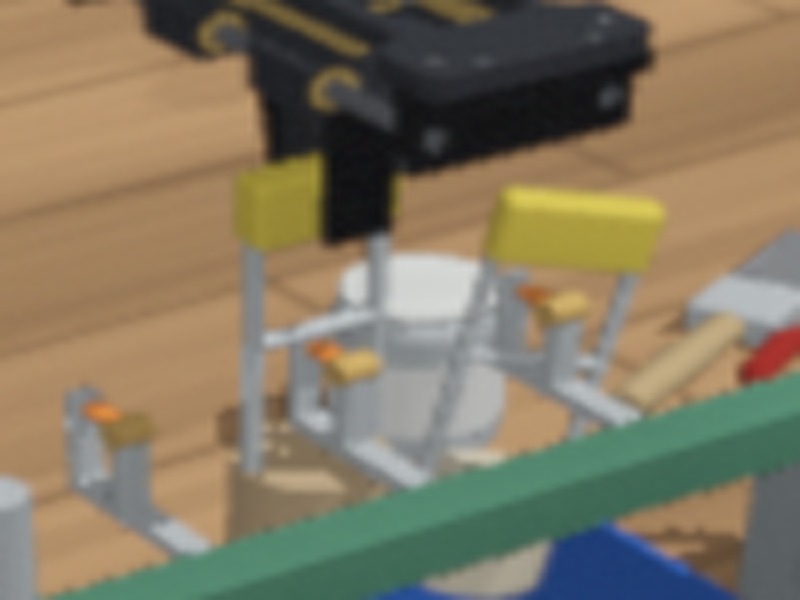

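jog_arm(
  steps=[
    [[0,0,0,0,0,0,1],[0,0,0,0,0,0,1],[0,0,0,0,0,0,1],[0,0,0,0,0,0,1],[0,0,0,0,0,0,1],[0,0,0,0,0,0,1],[0,0,0,0,0,0,1],[0,0,0,0,0,0,1]],
  ],
)

```text
clock: 18.92
eef_pos: [507.9, 41.1, 267.9]
ee_rot: [-2.257, -2.185, 0.001]
contact_force: [-0.6, 0.1, -3.8]
grip_width: 15.4
```

```bash
python3 - <<'E'
from h import *
ims=[]
for i in range(4):
    p,d,W=cloud("scene"); vision.camera("top");vision.camera("top")
    ims.append(cv2.resize(p[105:205,250:350],None,fx=4,fy=3,interpolation=cv2.INTER_CUBIC))
cv2.imwrite("pics/s18.png",np.vstack([np.hstack(ims[:2]),np.hstack(ims[2:])]))
E
```

```text
(no output)
```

View pics/s18.png

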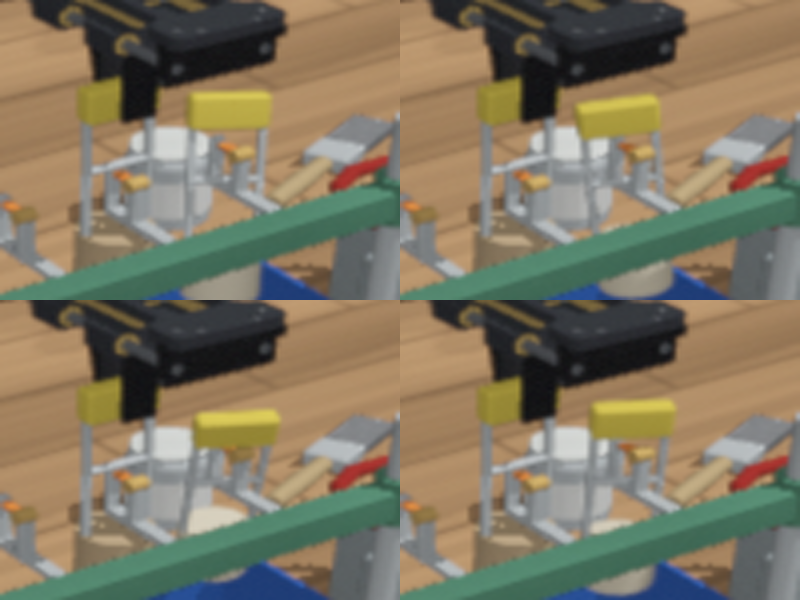

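jog_arm(
  steps=[
    [[0,0,0,0,0,0,1],[0,0,0,0,0,0,1],[0,0,0,0,0,0,1],[0,0,0,0,0,0,1],[0,0,0,0,0,0,1],[0,0,0,0,0,0,1],[0,0,0,0,0,0,1],[0,0,0,0,0,0,1],[0,0,0,0,0,0,1],[0,0,0,0,0,0,1],[0,0,0,0,0,0,1],[0,0,0,0,0,0,1]],
  ],
)

```text
clock: 21.02
eef_pos: [507.9, 41.1, 267.9]
ee_rot: [-2.257, -2.185, 0.001]
contact_force: [0.1, -0.4, -3.7]
grip_width: 15.8
```

jog_arm(
  steps=[
    [[0,0,0,0,0,0,1],[0,0,0,0,0,0,1],[0,0,0,0,0,0,1],[0,0,0,0,0,0,1],[0,0,0,0,0,0,1],[0,0,0,0,0,0,1],[0,0,0,0,0,0,1],[0,0,0,0,0,0,1],[0,0,0,0,0,0,1],[0,0,0,0,0,0,1],[0,0,0,0,0,0,1],[0,0,0,0,0,0,1]],
  ],
)

```text
clock: 22.52
eef_pos: [507.9, 41.1, 267.9]
ee_rot: [-2.257, -2.185, 0.001]
contact_force: [-0.3, 0.4, -3.4]
grip_width: 15.6
```

```bash
python3 - <<'E'
from h import *
ims=[]
for i in range(4):
    p,d,W=cloud("scene"); vision.camera("top");vision.camera("top")
    ims.append(cv2.resize(p[105:205,250:350],None,fx=4,fy=3,interpolation=cv2.INTER_CUBIC))
cv2.imwrite("pics/s19.png",np.vstack([np.hstack(ims[:2]),np.hstack(ims[2:])]))
E
```

```text
(no output)
```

View pics/s19.png

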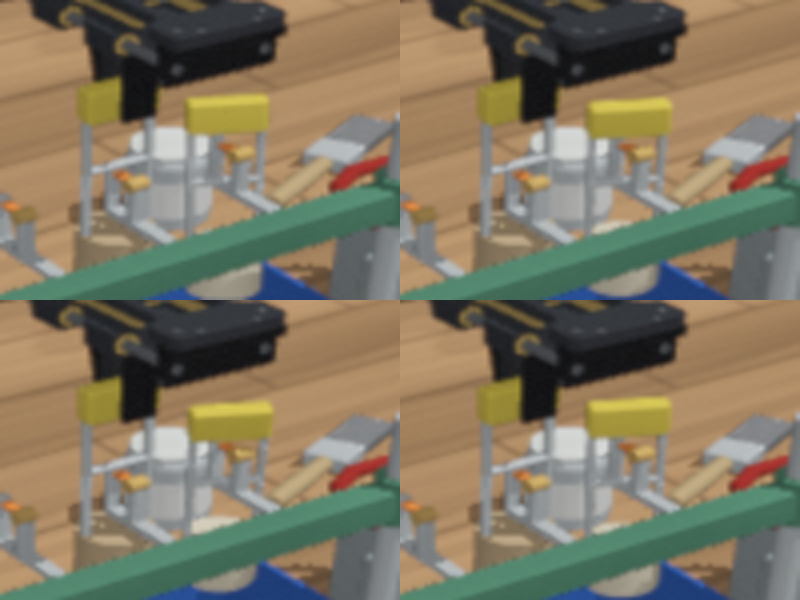

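jog_arm(
  steps=[
    [[0,0,0,0,0,10,1],[0,0,0,0,0,18,1],[0,0,0,0,0,26,1],[0,0,0,0,0,32,1]],
  ],
)

```text
clock: 23.62
eef_pos: [506.9, 41.2, 234.8]
ee_rot: [-2.256, -2.184, 0.003]
contact_force: [0.9, 0.4, -4.6]
grip_width: 15.7
```

jog_arm(
  steps=[
    [[0,0,0,0,0,6,1],[0,0,0,0,0,10.5,1],[0,0,0,0,0,10.5,1]],
  ],
)

```text
clock: 24.0
eef_pos: [507.2, 41.2, 224.7]
ee_rot: [-2.256, -2.184, 0.002]
contact_force: [-1.6, 0.2, 0.2]
grip_width: 15.5
```

```bash
python3 plan.py 507.8,41.5,224.5,-1.8;  python3 - <<'E'
from h import *
p,d,W=cloud("scene","s20f")
cv2.imwrite("pics/s20.png",cv2.resize(p[105:205,240:340],None,fx=8,fy=6,interpolation=cv2.INTER_CUBIC))
E
```

```text
t 24.0 pos [507.2  41.2 224.7] psi -1.9 F [-1.6  0.2  0.2] w 15.5
[np.float64(-0.002), np.float64(-0.0), np.float64(-0.001)] [np.float64(0.4), np.float64(0.6), np.float64(0.2)]
```

View pics/s20.png

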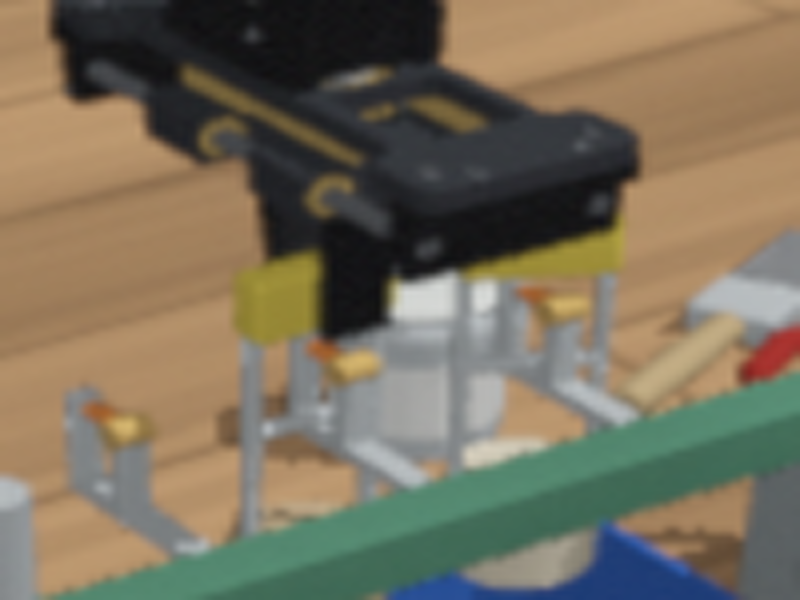

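jog_arm(
  steps=[
    [[0,0,0,0,0,0,0.75],[0,0,0,0,0,0,0.55],[0,0,0,0,0,0,0.55],[0,0,0,0,0,0,0.55],[0,0,0,0,0,-20,0.55],[0,0,0,0,0,-60,0.55],[0,0,0,0,0,-110,0.55],[0,0,0,0,0,-130,0.55]],
  ],
)

```text
clock: 25.05
eef_pos: [508.1, 41.2, 357.6]
ee_rot: [2.257, 2.185, 0.003]
contact_force: [0.3, 0.4, -1.0]
grip_width: 38.8
```

```bash
python3 - <<'E'
from h import *
p,d,W=cloud("scene","s21f")
cv2.imwrite("pics/s21.png",cv2.resize(p[105:205,240:340],None,fx=8,fy=6,interpolation=cv2.INTER_CUBIC))
handles("f_")
E
python3 plan.py 470,-120,330,-10 610.8,-281.2,260,-24.7 610.8,-281.2,220,-24.7
```

```text
top [374. 195.] ctr [ 610.6 -281.5] size [19. 54.] ang 66.3 zmed 178
scene [307. 143.] mean [497.5 133.9] ang 138.4 mid-along [332.2 280.9] len 529 z [  1. 277.]
scene [278. 153.] mean [495.7  43.4] ang 142.7 mid-along [327.3 171.6] len 516 z [  1. 277.]
scene [181. 264.] mean [ 609.2 -283.2] ang 159.7 mid-along [ 524.8 -252. ] len 211 z [  1. 182.]
t 25.2 pos [507.8  41.2 355. ] psi -1.9 F [-0.1  0.5 -1.4] w 38.8
[np.float64(-0.001), np.float64(-0.0), np.float64(0.142)] [np.float64(-162.3), np.float64(-32.5), np.float64(25.0)]
[np.float64(-0.001), np.float64(-0.0), np.float64(0.398)] [np.float64(-318.9), np.float64(113.5), np.float64(94.8)]
[np.float64(-0.001), np.float64(-0.0), np.float64(0.398)] [np.float64(-318.9), np.float64(113.6), np.float64(134.8)]
```

View pics/s21.png

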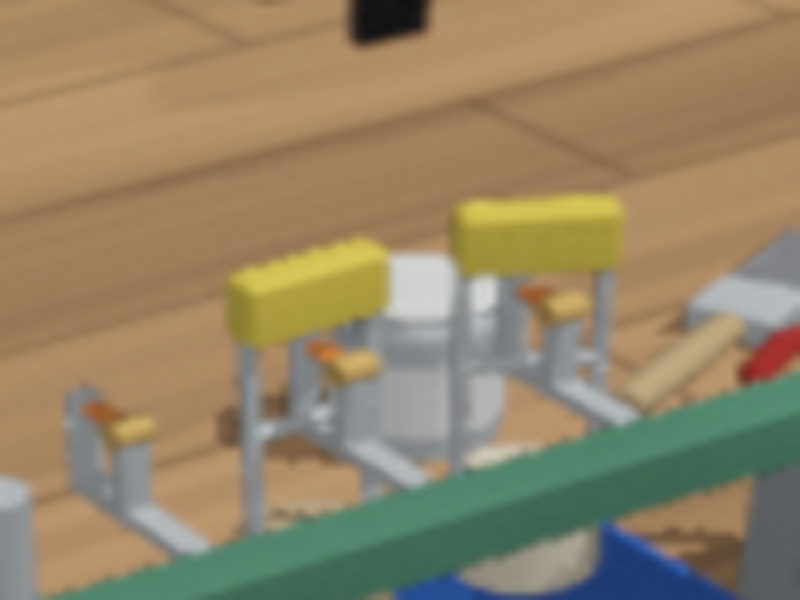

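jog_arm(
  steps=[
    [[0,0,0.04,-50,-10,8,0.5],[0,0,0.09,-105,-22,16,0.5],[0,0,0.142,-160,-32,25,0.5],[0,0,0.2,-200,5,40,0.5],[0,0,0.26,-240,40,55,0.5],[0,0,0.33,-280,75,75,0.5],[0,0,0.398,-312,105,90,0.5],[0,0,0.398,-318.9,113.5,115,0.5],[0,0,0.398,-318.9,113.5,134,0.5],[0,0,0.398,-318.9,113.5,134,0.5]],
  ],
)

```text
clock: 26.45
eef_pos: [609.6, -280.1, 218.7]
ee_rot: [-2.641, -1.694, 0.003]
contact_force: [-0.1, 0.6, 0.2]
grip_width: 43.2
```

```bash
python3 - <<'E'
from h import *
p,d,W=cloud("scene","s22f")
cv2.imwrite("pics/s22.png",cv2.resize(p[150:310,100:300],None,fx=4,fy=3.7,interpolation=cv2.INTER_CUBIC))
E
python3 plan.py 611.5,-281.5,130,-24.5 
```

```text
t 26.5 pos [ 610.2 -280.3  220.5] psi -24.6 F [ 0.9 -0.1  0.9] w 43.2
[np.float64(-0.002), np.float64(-0.001), np.float64(-0.002)] [np.float64(-0.6), np.float64(1.9), np.float64(90.5)]
```

View pics/s22.png

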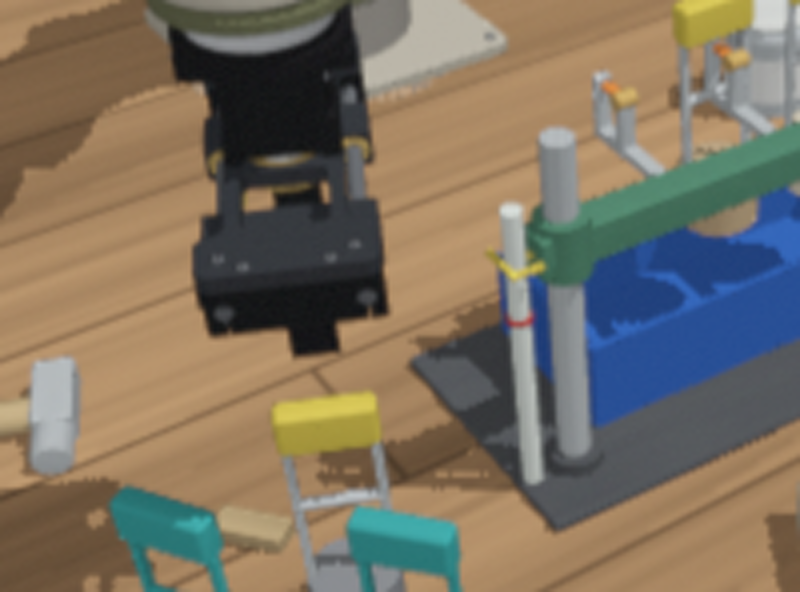

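jog_arm(
  steps=[
    [[0,0,0,-0.6,2,30,0.5],[0,0,0,-0.6,2,60,0.5],[0,0,0,-0.6,2,82,0.5],[0,0,0,-0.6,2,90.5,0.5],[0,0,0,-0.6,2,90.5,0.5],[0,0,0,-0.6,2,90.5,0.5]],
  ],
)

```text
clock: 27.25
eef_pos: [612.2, -281.8, 131.5]
ee_rot: [-2.644, -1.696, -0.001]
contact_force: [-0.6, 0.6, -0.3]
grip_width: 43.8
```

jog_arm(
  steps=[
    [[0,0,0,0,0,0,1],[0,0,0,0,0,0,1],[0,0,0,0,0,0,1],[0,0,0,0,0,0,1],[0,0,0,0,0,0,1]],
  ],
  force=40,
)

```text
clock: 27.88
eef_pos: [612.3, -281.8, 131.6]
ee_rot: [-2.644, -1.696, -0.001]
contact_force: [-0.3, -0.2, 0.7]
grip_width: 15.4
```

```bash
python3 - <<'E'
from h import *
p,d,W=cloud("scene","s23f")
cv2.imwrite("pics/s23.png",cv2.resize(p[150:310,100:300],None,fx=4,fy=3.7,interpolation=cv2.INTER_CUBIC))
E
python3 plan.py 611.5,-281.5,268.2,-24.5  437,-200,268.2,-15 437,-39,268.2,-1.8
```

```text
t 27.93 pos [ 612.2 -281.7  131.5] psi -24.6 F [-0.3  0.2  0.2] w 15.8
[np.float64(0.0), np.float64(-0.001), np.float64(-0.002)] [np.float64(0.0), np.float64(-0.8), np.float64(-136.7)]
[np.float64(0.0), np.float64(-0.001), np.float64(-0.168)] [np.float64(1.4), np.float64(-193.4), np.float64(-136.7)]
[np.float64(0.0), np.float64(-0.001), np.float64(-0.398)] [np.float64(147.7), np.float64(-260.4), np.float64(-136.5)]
```

View pics/s23.png

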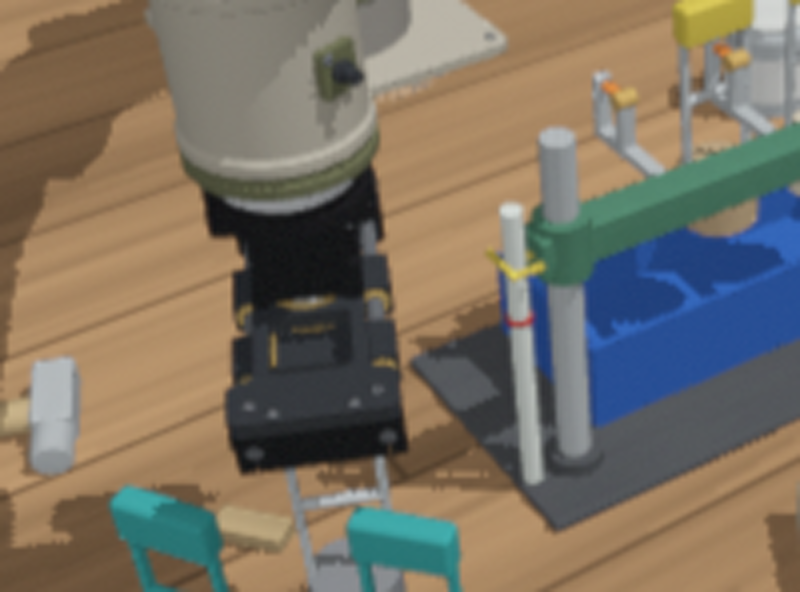

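jog_arm(
  steps=[
    [[0,0,0,0,0,-40,1],[0,0,0,0,0,-90,1],[0,0,0,0,-15,-130,1],[0,0,-0.04,0,-55,-137,1],[0,0,-0.08,0,-100,-137,1],[0,0,-0.12,0,-145,-137,1],[0,0,-0.168,3,-190,-137,1],[0,0,-0.24,45,-213,-137,1],[0,0,-0.32,92,-235,-137,1],[0,0,-0.398,135,-254,-137,1],[0,0,-0.398,147.7,-260.4,-137,1],[0,0,-0.398,147.7,-260.4,-137,1]],
  ],
)

```text
clock: 29.42
eef_pos: [436.8, -38.9, 268.4]
ee_rot: [-2.256, -2.186, -0.0]
contact_force: [-0.2, -0.7, -3.0]
grip_width: 15.9
```

jog_arm(
  steps=[
    [[0,0,0,0,0,0,1],[0,0,0,0,0,0,1]],
  ],
)

```text
clock: 29.68
eef_pos: [436.8, -40.2, 268.3]
ee_rot: [-2.258, -2.183, -0.0]
contact_force: [-0.0, 0.7, -2.9]
grip_width: 15.8
```

```bash
python3 plan.py 505.2,-38.5,268.9,-1.8;  python3 - <<'E'
from h import *
p,d,W=cloud("scene","s24f")
cv2.imwrite("pics/s24.png",cv2.resize(p[115:215,215:315],None,fx=8,fy=6,interpolation=cv2.INTER_CUBIC))
s=arm.read_state()['eef_pos']
c=lambda X:((proj("scene",np.array(X))-[215,115])*[8,6]).round(1)
b=s-[0,0,26.6]; print('bar pred',c(b),c(b+[0,-20,0]),c(b+[0,20,0]))
E
```

```text
t 29.68 pos [436.8 -40.2 268.3] psi -1.9 F [-0.   0.7 -2.9] w 15.8
[np.float64(-0.0), np.float64(-0.0), np.float64(-0.002)] [np.float64(4.0), np.float64(68.3), np.float64(-0.6)]
bar pred [163.9 253.5] [107.4 268.9] [219.3 238.4]
```

View pics/s24.png

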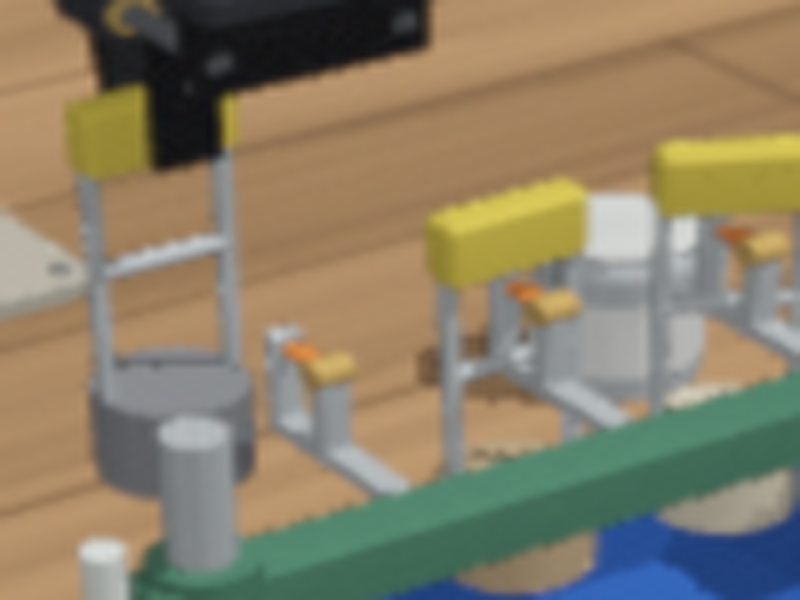

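jog_arm(
  steps=[
    [[0,0,0,4,5,-0.6,1],[0,0,0,4,18,-0.6,1],[0,0,0,4,33,-0.6,1],[0,0,0,4,48,-0.6,1],[0,0,0,4,62,-0.6,1],[0,0,0,4,68.3,-0.6,1],[0,0,0,4,68.3,-0.6,1],[0,0,0,4,68.3,-0.6,1]],
  ],
)

```text
clock: 30.72
eef_pos: [505.0, -38.3, 269.0]
ee_rot: [-2.258, -2.183, -0.0]
contact_force: [-0.7, -0.5, -3.7]
grip_width: 15.9
```

```bash
python3 plan.py 505.2,-38,226.3,-1.8;  python3 - <<'E'
from h import *
p,d,W=cloud("scene","s25f")
cv2.imwrite("pics/s25.png",cv2.resize(p[115:215,215:315],None,fx=8,fy=6,interpolation=cv2.INTER_CUBIC))
E
```

```text
t 30.73 pos [505.  -38.3 269. ] psi -1.9 F [-0.7 -0.5 -3.7] w 15.9
[np.float64(-0.0), np.float64(-0.001), np.float64(-0.002)] [np.float64(0.3), np.float64(0.2), np.float64(42.7)]
```

View pics/s25.png

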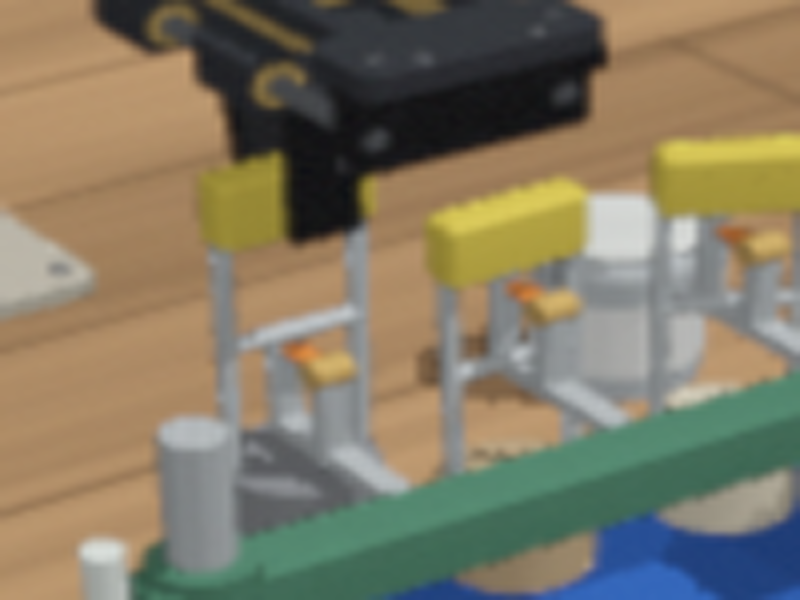

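Bar is above the gate (300,328), nose in the eye, centred. Push down.

jog_arm(
  steps=[
    [[0,0,0,0,0,10,1],[0,0,0,0,0,18,1],[0,0,0,0,0,26,1],[0,0,0,0,0,32,1]],
  ],
)

```text
clock: 31.28
eef_pos: [504.0, -38.3, 236.1]
ee_rot: [-2.257, -2.183, 0.001]
contact_force: [-0.6, 0.2, -2.9]
grip_width: 15.8
```

jog_arm(
  steps=[
    [[0,0,0,0,0,6,1],[0,0,0,0,0,10.5,1],[0,0,0,0,0,10.5,1]],
  ],
)

```text
clock: 31.65
eef_pos: [504.2, -38.3, 226.1]
ee_rot: [-2.257, -2.183, -0.0]
contact_force: [-1.5, 0.5, 3.2]
grip_width: 15.9
```

```bash
python3 plan.py 505.2,-38,226.3,-1.8;  python3 - <<'E'
from h import *
p,d,W=cloud("scene","s26f")
cv2.imwrite("pics/s26.png",cv2.resize(p[115:215,215:315],None,fx=8,fy=6,interpolation=cv2.INTER_CUBIC))
E
```

```text
t 31.65 pos [504.2 -38.3 226.1] psi -1.9 F [-1.5  0.5  3.2] w 15.9
[np.float64(-0.001), np.float64(-0.001), np.float64(-0.002)] [np.float64(0.3), np.float64(1.0), np.float64(-0.2)]
```

View pics/s26.png

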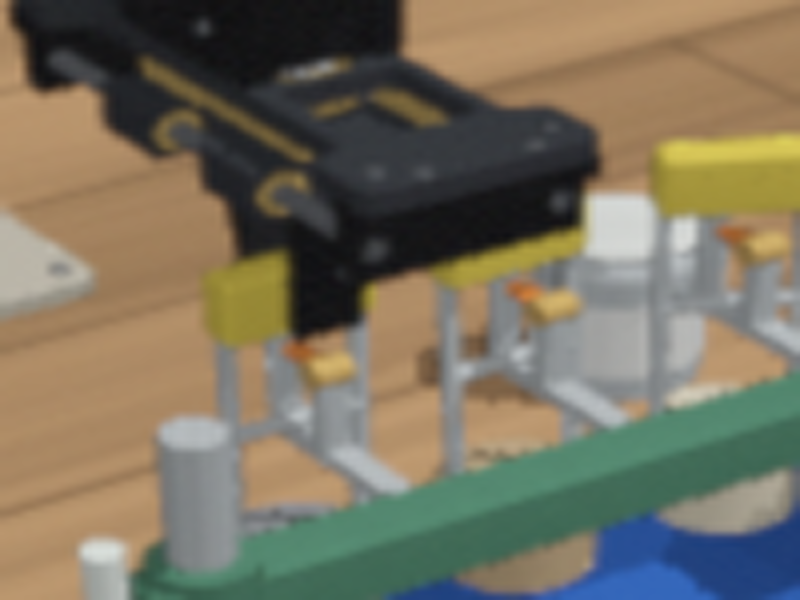

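jog_arm(
  steps=[
    [[0,0,0,0,0,0,0.75],[0,0,0,0,0,0,0.55],[0,0,0,0,0,0,0.55],[0,0,0,0,0,0,0.55],[0,0,0,0,0,-20,0.55],[0,0,0,0,0,-60,0.55],[0,0,0,0,0,-110,0.5],[0,0,0,0,0,-150,0.5],[0,0,0,0,-100,-150,0.5],[0,0,0,0,-100,-150,0.5],[0,0,0,0,-100,-150,0.5]],
  ],
)

```text
clock: 33.08
eef_pos: [403.2, -35.2, 377.1]
ee_rot: [-2.257, -2.184, -0.005]
contact_force: [1.5, -0.7, -0.5]
grip_width: 43.6
```

```bash
python3 - <<'E'
from h import *
p,d,W=cloud("scene","s27f")
cv2.imwrite("pics/s27.png",cv2.resize(p[110:210,220:390],None,fx=4.7,fy=5,interpolation=cv2.INTER_CUBIC))
p,d,W=cloud("top","t27f")
cv2.imwrite("pics/t27.png",cv2.resize(p[180:270,145:345],None,fx=4,fy=4,interpolation=cv2.INTER_CUBIC))
handles()
E
```

```text
top [229. 229.] ctr [513.4 118.7] size [16. 53.] ang 59.0 zmed 274
top [261. 231.] ctr [508.1  35.3] size [18. 49.] ang 84.1 zmed 274
top [290. 230.] ctr [507.9 -41.1] size [ 8. 47.] ang 89.8 zmed 276
scene [307. 144.] mean [497.6 133.7] ang 138.4 mid-along [332.7 280.2] len 527 z [  1. 276.]
scene [278. 153.] mean [495.8  43. ] ang 142.7 mid-along [327.7 171.2] len 512 z [  1. 276.]
scene [250. 163.] mean [488.5 -31.6] ang 145.9 mid-along [323.6  80.1] len 491 z [  1. 276.]
```

View pics/s27.png

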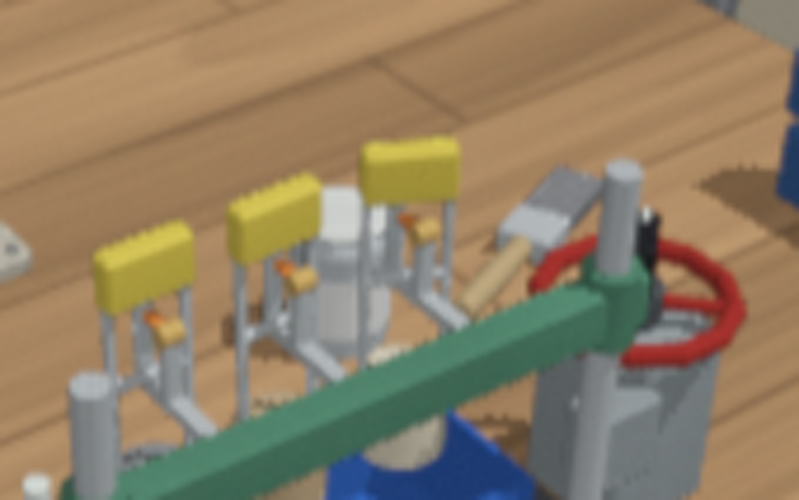

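View pics/t27.png

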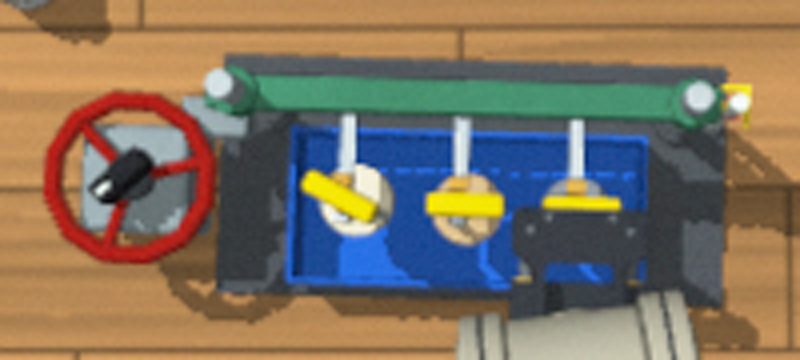

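```bash
python3 - <<'E'
from h import *
f=lambda X,Y:[145+(X+.5)/4-.5,180+(Y+.5)/4-.5]
p=cv2.imread("pics/t27f.png"); c=p[205:245,155:200]; cv2.imwrite("pics/t28.png",cv2.resize(c,None,fx=14,fy=14,interpolation=cv2.INTER_CUBIC))
# red rim
hsv=cv2.cvtColor(p,cv2.COLOR_BGR2HSV); m=(cv2.inRange(hsv,(0,150,80),(8,255,255))|cv2.inRange(hsv,(172,150,80),(180,255,255)))
m[:,:140]=0;m[:,220:]=0;m[:190]=0;m[260:]=0
pts=np.argwhere(m)[:,::-1].astype(np.float32)
h=cv2.convexHull(pts); e=cv2.fitEllipse(h); print(e, ray("top",[e[0]],138))
c14=lambda x,y:[155+(x+.5)/14-.5,205+(y+.5)/14-.5]
q=proj("top",[531.5,286.4,177]);print('axis at 177',(q-[155,205])*14)
E
```

```text
((176.98023986816406, 224.15292358398438), (42.88087844848633, 43.55891036987305), 72.6951904296875) [[530.79807253 285.7963529 ]]
axis at 177 [264.9379424  257.70759905]
```

View pics/t28.png

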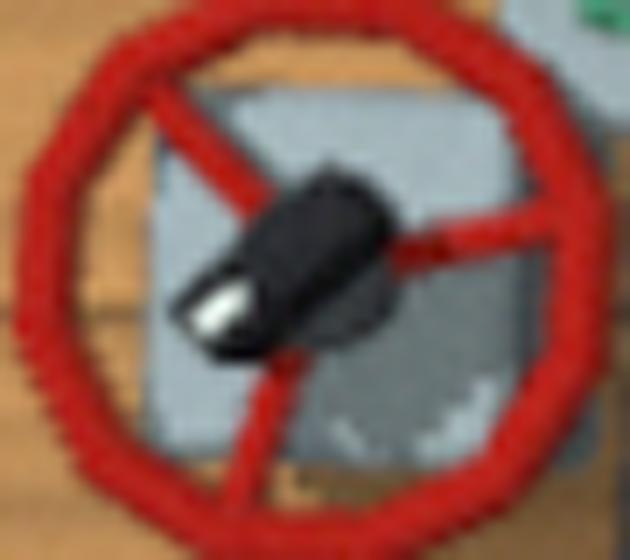

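```bash
python3 plan.py 460,150,340,20 531.2,286.1,260,41 531.2,286.1,175,41
```

```text
t 33.27 pos [405.  -35.1 376. ] psi -1.9 F [ 1.4 -0.   0.5] w 43.4
[np.float64(-0.001), np.float64(-0.001), np.float64(-0.383)] [np.float64(186.8), np.float64(48.8), np.float64(36.1)]
[np.float64(-0.001), np.float64(-0.001), np.float64(-0.749)] [np.float64(325.2), np.float64(115.5), np.float64(116.1)]
[np.float64(-0.001), np.float64(-0.001), np.float64(-0.749)] [np.float64(325.1), np.float64(115.6), np.float64(201.1)]
```

jog_arm(
  steps=[
    [[0,0,-0.08,40,10,8,0.3],[0,0,-0.16,85,22,16,0],[0,0,-0.25,130,34,25,0],[0,0,-0.35,175,46,36,0],[0,0,-0.45,215,64,50,0],[0,0,-0.55,255,82,70,0],[0,0,-0.65,295,101,95,0],[0,0,-0.749,322,114,116,0],[0,0,-0.749,325.2,115.6,150,0],[0,0,-0.749,325.2,115.6,190,0],[0,0,-0.749,325.2,115.6,201,0],[0,0,-0.749,325.2,115.6,201,0]],
  ],
)

```text
clock: 34.78
eef_pos: [531.4, 286.1, 174.9]
ee_rot: [-1.303, -2.857, 0.001]
contact_force: [-0.2, -0.7, -0.1]
grip_width: 86.7
```

```bash
python3 - <<'E'
from h import *
p,d,W=cloud("scene","s30f")
cv2.imwrite("pics/s30.png",cv2.resize(p[80:230,280:440],None,fx=5,fy=4,interpolation=cv2.INTER_CUBIC))
E
python3 plan.py 531.2,286.1,136,41
```

```text
t 34.83 pos [531.9 286.4 176.1] psi 41.0 F [ 0.5 -0.1 -0.1] w 87.0
[np.float64(0.001), np.float64(-0.001), np.float64(-0.0)] [np.float64(0.1), np.float64(-0.7), np.float64(40.1)]
```

View pics/s30.png

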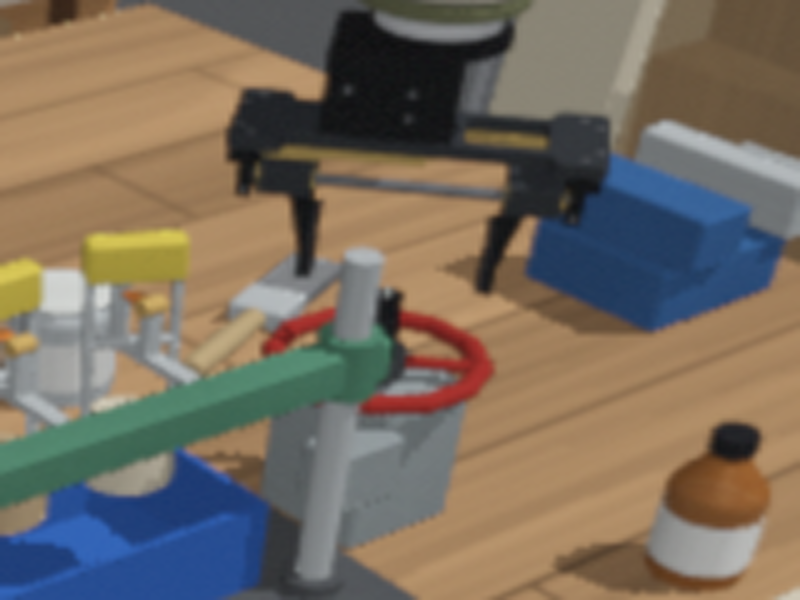

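jog_arm(
  steps=[
    [[0,0,0,0,0,20,0],[0,0,0,0,0,38,0],[0,0,0,0,-0.6,43,0],[0,0,0,0,-0.6,43,0.5],[0,0,0,0,-0.6,43,1],[0,0,0,0,-0.6,43,1],[0,0,0,0,-0.6,43,1],[0,0,0,0,-0.6,43,1],[0,0,0,0,-0.6,43,1]],
  ],
  force=55,
)

```text
clock: 35.95
eef_pos: [531.4, 286.1, 133.1]
ee_rot: [-1.303, -2.858, -0.002]
contact_force: [0.2, -0.3, 0.1]
grip_width: 35.1
```

```bash
python3 - <<'E'
from h import *
p,d,W=cloud("scene","s31f")
cv2.imwrite("pics/s31.png",cv2.resize(p[80:230,280:440],None,fx=5,fy=4,interpolation=cv2.INTER_CUBIC))
s=arm.read_state(); print(s['contact_force'],s['ft_torque'],s['q'])
E
python3 plan.py 531.2,286.1,133,41
```

```text
[ 0.21942362 -0.03537979  0.0409435 ] [-0.06484779 -0.01995281 -0.02779705] [-0.72508673  0.32824533  0.1923255   1.62014063 -0.06752986  1.19934121
  0.19683307]
t 36.0 pos [531.4 286.1 133.1] psi 41.0 F [ 0.2 -0.   0. ] w 30.8
[np.float64(0.0), np.float64(-0.001), np.float64(-0.0)] [np.float64(0.2), np.float64(-0.1), np.float64(0.1)]
```

View pics/s31.png

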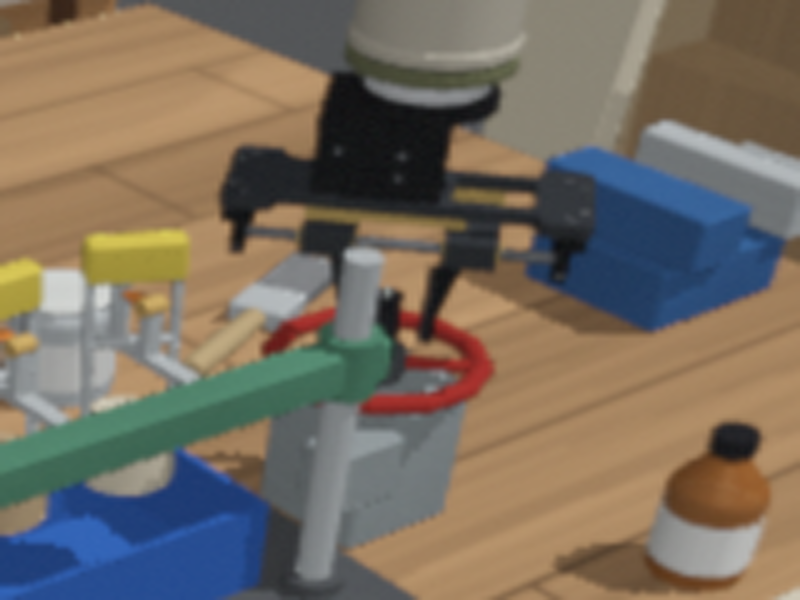

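Still closing; hold to finish closing.

jog_arm(
  steps=[
    [[0,0,0,0,0,0,1],[0,0,0,0,0,0,1],[0,0,0,0,0,0,1],[0,0,0,0,0,0,1]],
  ],
)

```text
clock: 36.5
eef_pos: [530.4, 285.1, 132.9]
ee_rot: [-1.303, -2.856, 0.003]
contact_force: [-5.3, -4.5, 4.6]
grip_width: 17.5
```

```bash
python3 plan.py 531.2,286.1,133,41 531.2,286.1,133,-20
```

```text
t 36.5 pos [530.4 285.1 132.9] psi 41.0 F [-5.3 -4.5  4.6] w 17.5
[np.float64(-0.002), np.float64(-0.002), np.float64(-0.001)] [np.float64(0.2), np.float64(1.3), np.float64(-0.1)]
[np.float64(-0.003), np.float64(-0.0), np.float64(1.064)] [np.float64(0.2), np.float64(1.3), np.float64(-0.1)]
```

jog_arm(
  steps=[
    [[0,0,0.12,0,0,0,1],[0,0,0.26,0,0,0,1],[0,0,0.4,0,0,0,1],[0,0,0.54,0,0,0,1],[0,0,0.68,0,0,0,1],[0,0,0.82,0,0,0,1],[0,0,0.95,0,0,0,1],[0,0,1.064,0,0,0,1],[0,0,1.064,0,0,0,1]],
  ],
)

```text
clock: 37.62
eef_pos: [530.0, 285.0, 133.0]
ee_rot: [-2.572, -1.802, 0.005]
contact_force: [-3.9, -1.9, 2.0]
grip_width: 17.8
```

```bash
python3 - <<'E'
from h import *
p,d,W=cloud("scene","s32f")
cv2.imwrite("pics/s32.png",cv2.resize(p[80:230,280:440],None,fx=5,fy=4,interpolation=cv2.INTER_CUBIC))
E
python3 plan.py 531.2,286.1,133,-20
```

```text
t 37.67 pos [530. 285. 133.] psi -19.9 F [-4.  -1.8  3.2] w 17.5
[np.float64(-0.003), np.float64(0.002), np.float64(0.002)] [np.float64(1.4), np.float64(0.8), np.float64(-0.0)]
```

View pics/s32.png

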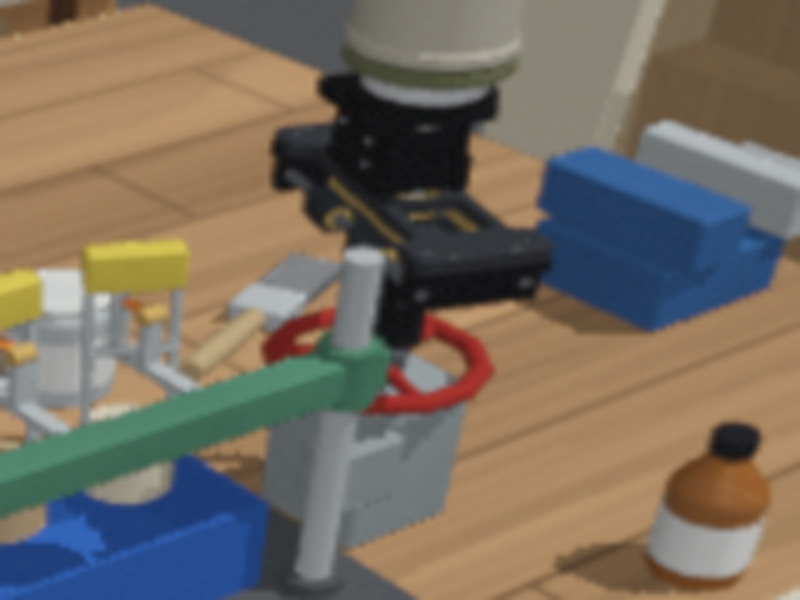

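jog_arm(
  steps=[
    [[0,0,0,0,0,0,0],[0,0,0,0,0,0,0],[0,0,0,0,0,0,0],[0,0,0,0,0,0,0],[0,0,0,0,0,0,0],[0,0,0,0,0,0,0],[0,0,0,0,0,0,0]],
  ],
)

```text
clock: 38.55
eef_pos: [530.0, 285.0, 133.0]
ee_rot: [-2.57, -1.804, 0.005]
contact_force: [1.1, -0.0, -0.3]
grip_width: 79.4
```

```bash
python3 plan.py 530.2,285,133,70; python3 - <<'E'
from h import *
p,d,W=cloud("top","t33f"); cv2.imwrite("pics/t33.png",cv2.resize(p[190:260,140:210],None,fx=8,fy=8,interpolation=cv2.INTER_CUBIC))
E
```

```text
t 38.55 pos [530. 285. 133.] psi -19.9 F [ 1.1 -0.  -0.3] w 79.4
[np.float64(-0.004), np.float64(-0.001), np.float64(-1.569)] [np.float64(0.1), np.float64(0.2), np.float64(-0.0)]
```

View pics/t33.png

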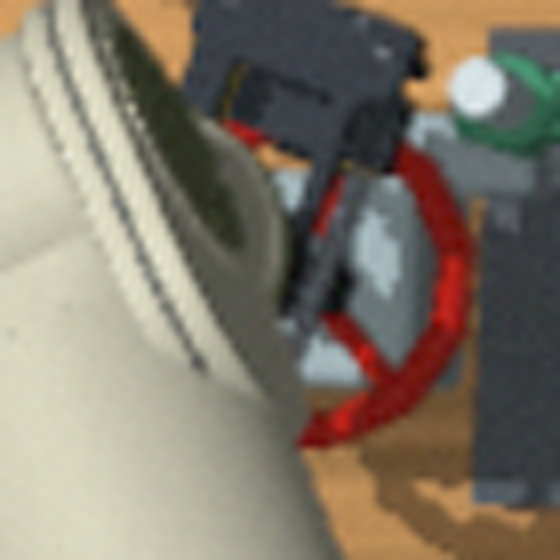

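jog_arm(
  steps=[
    [[0,0,-0.14,0,0,0,0],[0,0,-0.3,0,0,0,0],[0,0,-0.46,0,0,0,0],[0,0,-0.62,0,0,0,0],[0,0,-0.78,0,0,0,0],[0,0,-0.94,0,0,0,0],[0,0,-1.1,0,0,0,0],[0,0,-1.26,0,0,0,0],[0,0,-1.42,0,0,0,0],[0,0,-1.569,0.1,0.2,0,0],[0,0,-1.569,0.1,0.2,0,0.5],[0,0,-1.569,0.1,0.2,0,1]],
  ],
)

```text
clock: 40.1
eef_pos: [530.2, 285.0, 133.0]
ee_rot: [-0.55, -3.09, 0.002]
contact_force: [-0.2, 0.0, -0.3]
grip_width: 74.2
```

jog_arm(
  steps=[
    [[0,0,0,0,0,0,1],[0,0,0,0,0,0,1],[0,0,0,0,0,0,1],[0,0,0,0,0,0,1],[0,0,0,0,0,0,1]],
  ],
)

```text
clock: 40.72
eef_pos: [530.3, 285.3, 133.0]
ee_rot: [-0.55, -3.09, 0.001]
contact_force: [0.9, 1.6, -1.4]
grip_width: 45.7
```

```bash
python3 plan.py 530.2,285,133,-20
```

```text
t 40.73 pos [530.3 285.3 133. ] psi 69.8 F [ 0.9  1.6 -1.4] w 45.7
[np.float64(-0.004), np.float64(-0.001), np.float64(1.568)] [np.float64(-0.0), np.float64(-0.3), np.float64(-0.0)]
```

Gripped lengthwise (45.7). Turn 90°.

jog_arm(
  steps=[
    [[0,0,0.13,0,0,0,1],[0,0,0.27,0,0,0,1],[0,0,0.41,0,0,0,1],[0,0,0.55,0,0,0,1],[0,0,0.69,0,0,0,1],[0,0,0.83,0,0,0,1],[0,0,0.97,0,0,0,1],[0,0,1.11,0,0,0,1],[0,0,1.25,0,0,0,1],[0,0,1.39,0,0,0,1],[0,0,1.52,0,0,0,1],[0,0,1.568,0,0,0,1]],
  ],
)

```text
clock: 42.22
eef_pos: [530.0, 285.1, 133.0]
ee_rot: [-2.575, -1.797, 0.006]
contact_force: [-2.5, -0.4, 0.9]
grip_width: 45.2
```

jog_arm(
  steps=[
    [[0,0,0,0,0,0,1],[0,0,0,0,0,0,0],[0,0,0,0,0,0,0],[0,0,0,0,0,0,0],[0,0,0,0,0,0,0],[0,0,0,0,0,0,0]],
  ],
)

```text
clock: 42.98
eef_pos: [530.0, 285.1, 133.0]
ee_rot: [-2.575, -1.798, 0.006]
contact_force: [1.2, 0.2, -0.2]
grip_width: 84.0
```

```bash
python3 - <<'E'
from h import *
p,d,W=cloud("scene","s34f")
cv2.imwrite("pics/s34.png",cv2.resize(p[100:260,210:410],None,fx=4,fy=3.7,interpolation=cv2.INTER_CUBIC))
E
python3 plan.py 530.2,285,133,70
```

```text
t 43.02 pos [530.  285.1 132.9] psi -20.2 F [-0.3 -0.2 -0.6] w 85.2
[np.float64(-0.004), np.float64(-0.001), np.float64(-1.573)] [np.float64(0.0), np.float64(0.2), np.float64(-0.1)]
```

View pics/s34.png

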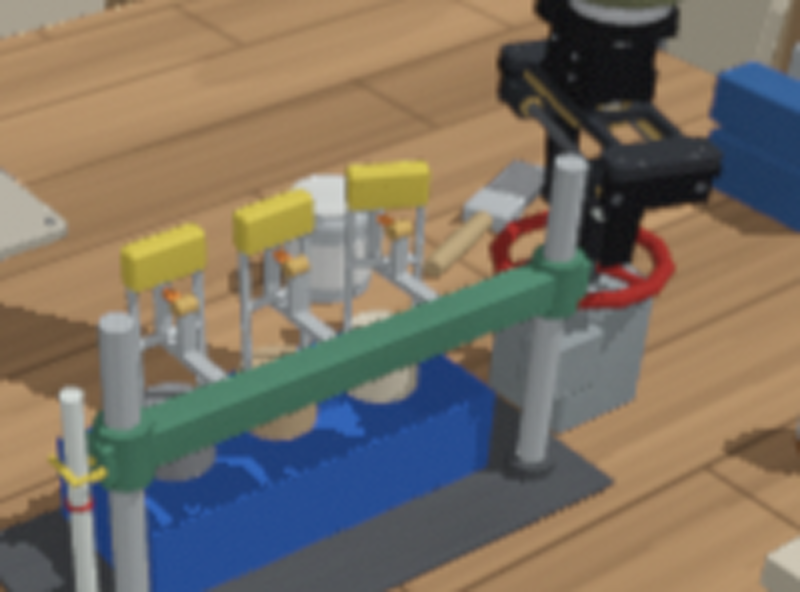

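Working well; all three still hanging. Repeat strokes.

jog_arm(
  steps=[
    [[0,0,-0.14,0,0,0,0],[0,0,-0.3,0,0,0,0],[0,0,-0.46,0,0,0,0],[0,0,-0.62,0,0,0,0],[0,0,-0.78,0,0,0,0],[0,0,-0.94,0,0,0,0],[0,0,-1.1,0,0,0,0],[0,0,-1.26,0,0,0,0],[0,0,-1.42,0,0,0,0],[0,0,-1.572,0,0.2,0,0],[0,0,-1.572,0,0.2,0,0.5],[0,0,-1.572,0,0.2,0,1]],
  ],
)

```text
clock: 44.52
eef_pos: [530.2, 285.0, 133.0]
ee_rot: [-0.553, -3.089, 0.002]
contact_force: [-0.1, -0.4, 0.0]
grip_width: 74.3
```

jog_arm(
  steps=[
    [[0,0,0,0,0,0,1],[0,0,0,0,0,0,1],[0,0,0,0,0,0,1],[0,0,0,0,0,0,1],[0,0,0,0,0,0,1],[0,0,0,0,0,0,1],[0,0,0,0,0,0,1],[0,0,0,0,0,0,1],[0,0,0,0,0,0,1]],
  ],
)

```text
clock: 45.65
eef_pos: [530.3, 285.3, 133.0]
ee_rot: [-0.552, -3.089, 0.001]
contact_force: [1.8, 2.5, -1.8]
grip_width: 17.5
```

```bash
python3 plan.py 530.2,285,133,-20
```

```text
t 45.65 pos [530.3 285.3 133. ] psi 69.7 F [ 1.8  2.5 -1.8] w 17.5
[np.float64(-0.004), np.float64(-0.001), np.float64(1.566)] [np.float64(-0.0), np.float64(-0.3), np.float64(-0.0)]
```

jog_arm(
  steps=[
    [[0,0,0.13,0,0,0,1],[0,0,0.27,0,0,0,1],[0,0,0.41,0,0,0,1],[0,0,0.55,0,0,0,1],[0,0,0.69,0,0,0,1],[0,0,0.83,0,0,0,1],[0,0,0.97,0,0,0,1],[0,0,1.11,0,0,0,1],[0,0,1.25,0,0,0,1],[0,0,1.39,0,0,0,1],[0,0,1.52,0,0,0,1],[0,0,1.566,0,0,0,1]],
  ],
)

```text
clock: 47.15
eef_pos: [530.0, 285.0, 133.0]
ee_rot: [-2.574, -1.798, 0.006]
contact_force: [-0.9, -0.4, -0.3]
grip_width: 17.3
```

jog_arm(
  steps=[
    [[0,0,0,0,0,0,1],[0,0,0,0,0,0,0],[0,0,0,0,0,0,0],[0,0,0,0,0,0,0],[0,0,0,0,0,0,0],[0,0,0,0,0,0,0],[0,0,0,0,0,0,0],[0,0,0,0,0,0,0]],
  ],
)

```text
clock: 48.15
eef_pos: [530.0, 285.1, 133.0]
ee_rot: [-2.574, -1.798, 0.006]
contact_force: [0.2, 0.6, 1.2]
grip_width: 79.4
```

jog_arm(
  steps=[
    [[0,0,-0.14,0,0,0,0],[0,0,-0.3,0,0,0,0],[0,0,-0.46,0,0,0,0],[0,0,-0.62,0,0,0,0],[0,0,-0.78,0,0,0,0],[0,0,-0.94,0,0,0,0],[0,0,-1.1,0,0,0,0],[0,0,-1.26,0,0,0,0],[0,0,-1.42,0,0,0,0],[0,0,-1.57,0,0.2,0,0],[0,0,-1.57,0,0.2,0,0.5],[0,0,-1.57,0,0.2,0,1]],
  ],
)

```text
clock: 49.65
eef_pos: [530.2, 284.9, 132.9]
ee_rot: [-0.555, -3.088, 0.003]
contact_force: [0.1, 0.6, 0.6]
grip_width: 74.1
```

jog_arm(
  steps=[
    [[0,0,0,0,0,0,1],[0,0,0,0,0,0,1],[0,0,0,0,0,0,1],[0,0,0,0,0,0,1],[0,0,0,0,0,0,1]],
  ],
)

```text
clock: 50.28
eef_pos: [530.2, 285.3, 133.0]
ee_rot: [-0.555, -3.088, 0.002]
contact_force: [1.0, 3.1, -0.9]
grip_width: 45.2
```

```bash
python3 plan.py 530.2,285,133,-20;python3 - <<'E'
from h import *
p,d,W=cloud("scene","s35f")
cv2.imwrite("pics/s35.png",cv2.resize(p[100:260,210:410],None,fx=4,fy=3.7,interpolation=cv2.INTER_CUBIC))
E
```

```text
t 50.27 pos [530.2 285.3 133. ] psi 69.6 F [ 1.   3.1 -0.9] w 45.2
[np.float64(-0.004), np.float64(-0.001), np.float64(1.564)] [np.float64(-0.1), np.float64(-0.3), np.float64(-0.0)]
```

View pics/s35.png

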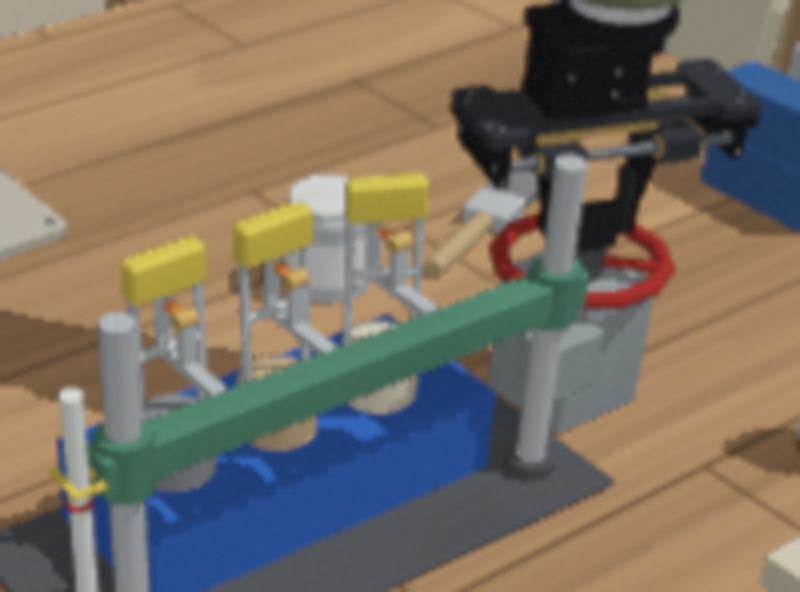

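jog_arm(
  steps=[
    [[0,0,0.13,0,0,0,1],[0,0,0.27,0,0,0,1],[0,0,0.41,0,0,0,1],[0,0,0.55,0,0,0,1],[0,0,0.69,0,0,0,1],[0,0,0.83,0,0,0,1],[0,0,0.97,0,0,0,1],[0,0,1.11,0,0,0,1],[0,0,1.25,0,0,0,1],[0,0,1.39,0,0,0,1],[0,0,1.52,0,0,0,1],[0,0,1.564,0,0,0,1]],
  ],
)

```text
clock: 51.82
eef_pos: [530.0, 285.1, 133.0]
ee_rot: [-2.574, -1.798, 0.006]
contact_force: [-1.4, -0.4, -0.7]
grip_width: 45.9
```

jog_arm(
  steps=[
    [[0,0,0,0,0,0,1],[0,0,0,0,0,0,0],[0,0,0,0,0,0,0],[0,0,0,0,0,0,0],[0,0,0,0,0,0,0],[0,0,0,0,0,0,0]],
  ],
)

```text
clock: 52.58
eef_pos: [530.0, 285.0, 133.0]
ee_rot: [-2.574, -1.798, 0.007]
contact_force: [0.4, -0.1, -1.0]
grip_width: 84.3
```

jog_arm(
  steps=[
    [[0,0,-0.14,0,0,0,0],[0,0,-0.3,0,0,0,0],[0,0,-0.46,0,0,0,0],[0,0,-0.62,0,0,0,0],[0,0,-0.78,0,0,0,0],[0,0,-0.94,0,0,0,0],[0,0,-1.1,0,0,0,0],[0,0,-1.26,0,0,0,0],[0,0,-1.42,0,0,0,0],[0,0,-1.57,0,0.2,0,0],[0,0,-1.57,0,0.2,0,0.5],[0,0,-1.57,0,0.2,0,1]],
  ],
)

```text
clock: 54.08
eef_pos: [530.2, 284.9, 133.0]
ee_rot: [-0.555, -3.088, 0.003]
contact_force: [0.9, 0.8, 0.8]
grip_width: 74.2
```

jog_arm(
  steps=[
    [[0,0,0,0,0,0,1],[0,0,0,0,0,0,1],[0,0,0,0,0,0,1],[0,0,0,0,0,0,1],[0,0,0,0,0,0,1],[0,0,0,0,0,0,1],[0,0,0,0,0,0,1],[0,0,0,0,0,0,1],[0,0,0,0,0,0,1]],
  ],
)

```text
clock: 55.2
eef_pos: [530.3, 285.3, 132.9]
ee_rot: [-0.554, -3.088, 0.002]
contact_force: [2.7, 3.2, -2.1]
grip_width: 17.8
```

```bash
python3 plan.py 530.2,285,133,-9;python3 - <<'E'
from h import *
p,d,W=cloud("scene","s36f")
cv2.imwrite("pics/s36.png",cv2.resize(p[180:260,200:280],None,fx=8,fy=7,interpolation=cv2.INTER_CUBIC))
# beam z: compare green beam pixel heights before and after
for f in("s27f","s36f"): pass
E
```

```text
t 55.2 pos [530.3 285.3 132.9] psi 69.6 F [ 2.7  3.2 -2.1] w 17.8
[np.float64(-0.004), np.float64(-0.002), np.float64(1.373)] [np.float64(-0.0), np.float64(-0.3), np.float64(-0.1)]
```

View pics/s36.png

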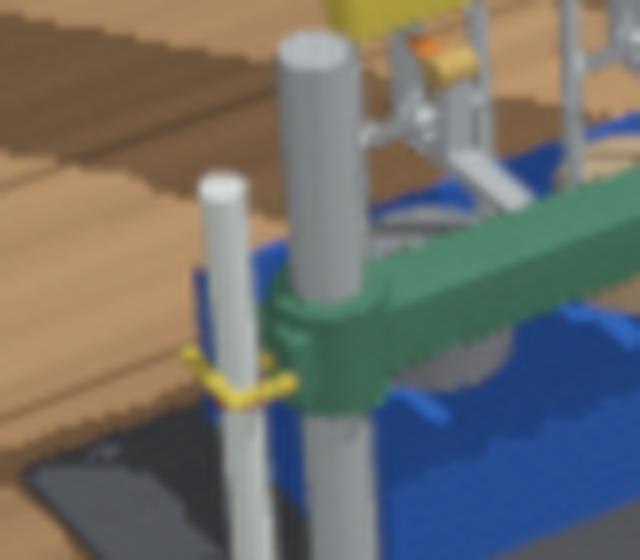

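jog_arm(
  steps=[
    [[0,0,0.13,0,0,0,1],[0,0,0.27,0,0,0,1],[0,0,0.41,0,0,0,1],[0,0,0.55,0,0,0,1],[0,0,0.69,0,0,0,1],[0,0,0.8,0,0,0,1],[0,0,0.9,0,0,0,1],[0,0,0.9,0,0,0,1]],
  ],
)

```text
clock: 56.25
eef_pos: [530.1, 285.1, 133.0]
ee_rot: [-1.843, -2.54, 0.005]
contact_force: [-0.6, 0.3, 0.3]
grip_width: 17.6
```

```bash
python3 plan.py 530.2,285,133,-9;python3 - <<'E'
from h import *
handles()
p,d,W=cloud("scene","s37f")
cv2.imwrite("pics/s37.png",cv2.resize(p[180:260,200:280],None,fx=8,fy=7,interpolation=cv2.INTER_CUBIC))
cv2.imwrite("pics/s37b.png",cv2.resize(p[110:230,230:330],None,fx=7,fy=5,interpolation=cv2.INTER_CUBIC))
# yellow pointer pixel z
hsv=cv2.cvtColor(p,cv2.COLOR_BGR2HSV); m=cv2.inRange(hsv,(20,100,90),(34,255,255)); m[:,:215]=0; m[:,245:]=0; m[:220]=0; m[245:]=0
w=W[m>0]; print(len(w),np.percentile(w[w[:,2]>80][:,2],[5,50,95]).round(1), np.median(w,0))
E
```

```text
t 56.25 pos [530.1 285.1 133. ] psi 18.1 F [-0.6  0.3  0.3] w 17.6
[np.float64(-0.005), np.float64(0.0), np.float64(0.473)] [np.float64(-0.1), np.float64(0.0), np.float64(-0.0)]
top [231. 229.] ctr [514.2 117.1] size [19. 51.] ang 60.9 zmed 232
top [262. 231.] ctr [507.8  35.7] size [16. 46.] ang 89.8 zmed 232
top [290. 232.] ctr [504.8 -41.7] size [16. 49.] ang 89.8 zmed 233
scene [307. 158.] mean [508.8 126. ] ang 135.5 mid-along [379.2 253.3] len 422 z [  2. 235.]
scene [277. 168.] mean [499.5  40.3] ang 143.8 mid-along [368.9 135.8] len 401 z [  2. 235.]
scene [251. 178.] mean [495.3 -34.5] ang 145.4 mid-along [365.2  55.4] len 392 z [  2. 235.]
49 [149.  152.7 154.2] [ 583.11890481 -155.15354993  152.7320329 ]
```

View pics/s37.png

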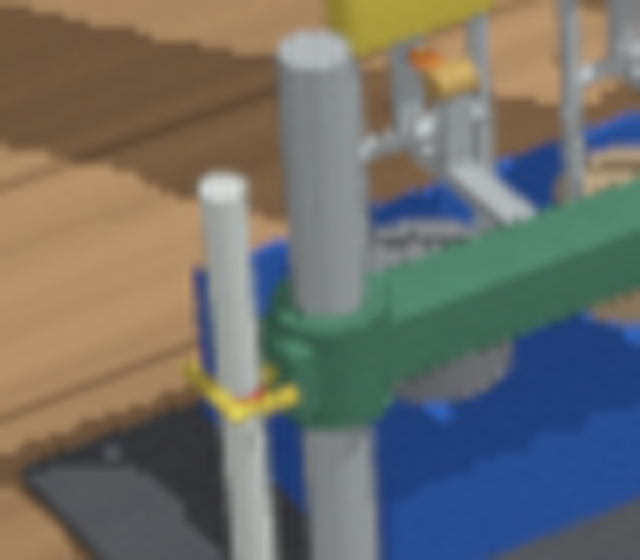

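View pics/s37b.png

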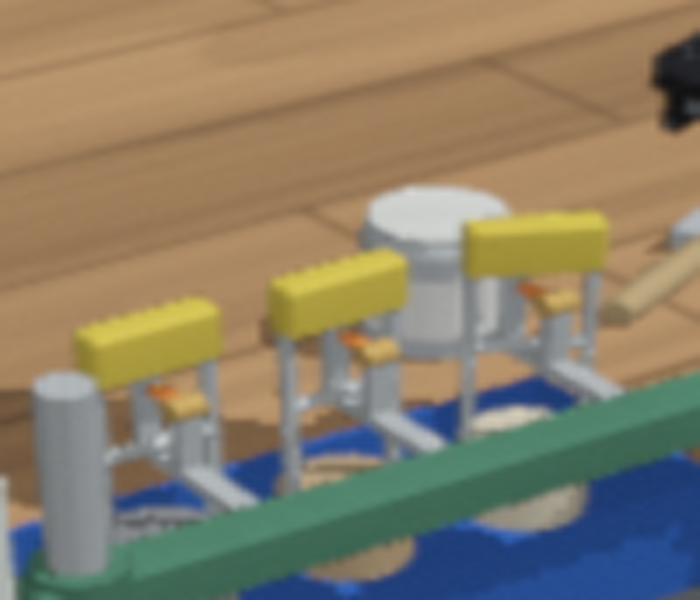

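jog_arm(
  steps=[
    [[0,0,0.12,0,0,0,1],[0,0,0.25,0,0,0,1],[0,0,0.38,0,0,0,1],[0,0,0.38,0,0,0,1],[0,0,0.38,0,0,0,0],[0,0,0.38,0,0,0,0],[0,0,0.38,0,0,0,0],[0,0,0.38,0,0,0,0],[0,0,0.38,0,0,0,0],[0,0,0.38,0,0,0,0]],
  ],
)

```text
clock: 57.65
eef_pos: [530.1, 285.0, 133.0]
ee_rot: [-2.288, -2.148, 0.006]
contact_force: [-0.4, 0.4, -0.1]
grip_width: 69.9
```

jog_arm(
  steps=[
    [[0,0,0,0,0,0,0],[0,0,0,0,0,-30,0],[0,0,0,0,0,-80,0],[0,0,0,0,0,-140,0],[0,0,0,0,0,-200,0],[0,0,0,0,0,-230,0],[0,0,0,0,0,-230,0],[0,0,0,50,-100,-230,0],[0,0,0,100,-150,-230,0],[0,0,0,150,-150,-230,0],[0,0,0,150,-150,-230,0],[0,0,0,150,-150,-230,0]],
  ],
)

```text
clock: 59.15
eef_pos: [388.4, 446.6, 361.3]
ee_rot: [-2.283, -2.154, 0.011]
contact_force: [0.8, -1.4, -0.0]
grip_width: 86.8
```

```bash
python3 plan.py; python3 - <<'E'
from h import *
handles("g_")
p,d,W=cloud("scene","s38f")
a=cv2.resize(p[195:255,215:255],None,fx=10,fy=10,interpolation=cv2.INTER_CUBIC)
b=cv2.resize(cv2.imread("pics/scene0.png")[195:255,215:255],None,fx=10,fy=10,interpolation=cv2.INTER_CUBIC)
cv2.imwrite("pics/s38.png",np.hstack([b,a])[:600])
cv2.imwrite("pics/s38b.png",cv2.resize(p[110:230,210:400],None,fx=4.2,fy=4.2,interpolation=cv2.INTER_CUBIC))
p,d,W=cloud("top"); cv2.imwrite("pics/t38.png",cv2.resize(p[180:270,145:345],None,fx=4,fy=4,interpolation=cv2.INTER_CUBIC))
cv2.imwrite("pics/t38b.png",cv2.resize(p[205:245,155:200],None,fx=14,fy=14,interpolation=cv2.INTER_CUBIC))
E
```

```text
t 59.15 pos [388.4 446.6 361.3] psi -3.3 F [ 0.8 -1.4 -0. ] w 86.8
top [231. 229.] ctr [514.2 117.2] size [19. 51.] ang 60.2 zmed 230
top [262. 231.] ctr [507.9  35.8] size [16. 46.] ang 89.8 zmed 230
top [290. 232.] ctr [504.9 -41.8] size [16. 49.] ang 89.8 zmed 229
scene [306. 159.] mean [506.7 126.4] ang 136.1 mid-along [379.6 248.7] len 409 z [  2. 233.]
scene [277. 169.] mean [500.4  39.4] ang 143.6 mid-along [371.4 134.5] len 393 z [  2. 232.]
scene [251. 178.] mean [489.8 -30.4] ang 145.3 mid-along [364.8  56.2] len 391 z [  0. 232.]
```

View pics/s38.png

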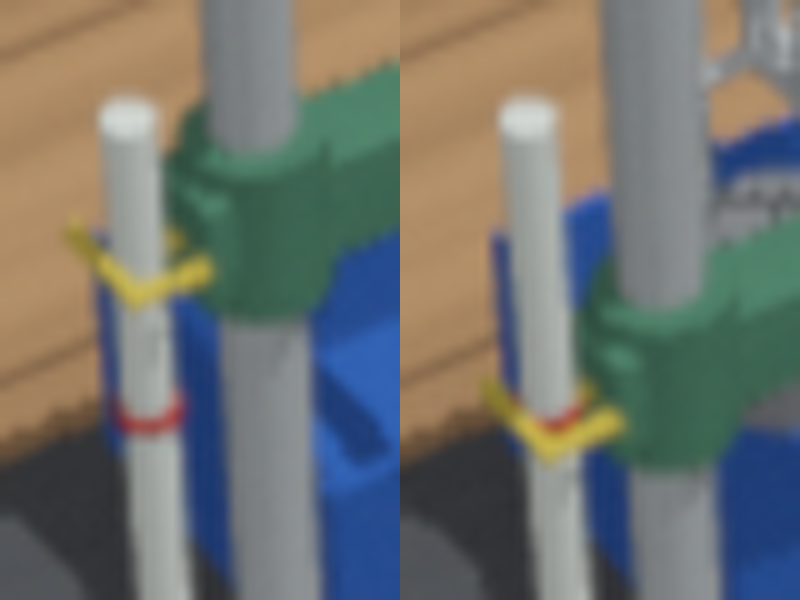

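View pics/s38b.png

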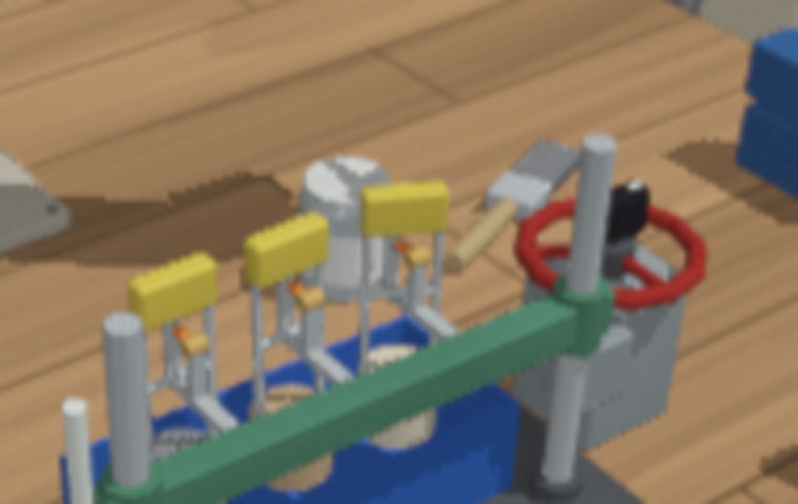

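View pics/t38.png

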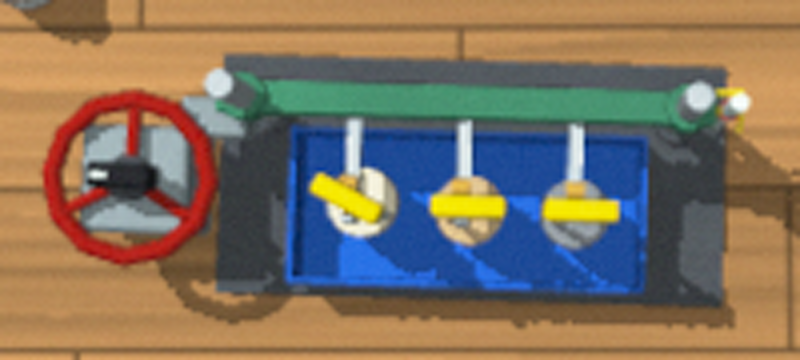

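View pics/t38b.png

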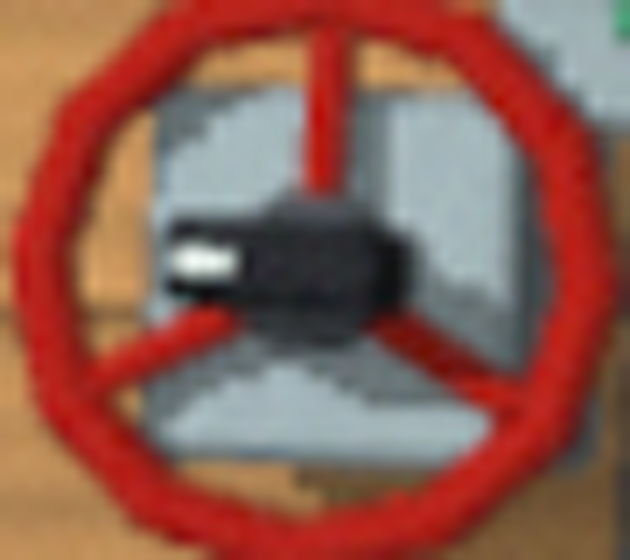

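```bash
python3 - <<'E'
from h import *
s=arm.read_state(); print(s['clock'],s['dq'].round(3),s['grip_width'])
p,d,W=cloud("scene")
for o in nets.outline_of("scene","bottle")[:1]: print(o['conf'],np.round(o['centre']),np.nanmedian(W[o['pixels']],0).round())
print(arm.hand_in())
E
```

```text
59.35 [ 0.005 -0.004  0.001 -0.006 -0.002  0.002 -0.001] 86.80507148943704
0.75 [207. 421.] [709. 376.  64.]
the job is handed in; nothing more can be done
None
```

I hung all three samples and wound the beam down to the red line, then handed the job in at about 59 s. The hand-in gives no verdict, so what follows rests on my own last checks.

- **Hanging:** sample 1 (cream) is on hook 3, sample 2 (brown) on hook 2 and sample 3 (grey) on hook 1. In the last pictures the gates look shut and the handles sit within about 6 mm of the seats, seen from above. I did not measure the bars or the gate angles directly.
- **Beam:** the handwheel took five strokes of the grip bar. By the wheel angle the beam is about 49.3 mm down. The handle tops had dropped 41.8 mm before the last 0.38 rad, which gives a similar figure.
- **Pointer:** by camera depth the pointer is at about 150 mm and the red line at about 151–152 mm, each good to about 2 mm.
- **Bottle and arm:** the bottle is where it was at the start. The arm is clear of everything with the gripper open.

**Checks that disagreed:**
- **Fingertip height:** the cameras showed the fingertips about 24 mm higher than the reported tool point. I relied on the cameras, and the grips and seatings worked out.
- **Beam starting height:** my estimates ranged from 5.2 to 8 mm down. The highest, from pointer and red line, would be above the 7.5 mm that the wheel's starting range allows. I went with about 5.4 mm and stopped slightly short, so even the highest estimate would leave the beam within 53 mm.

While I was hanging sample 2, sample 1 was knocked on its hook. It swung, I waited for it to settle, and it stayed hooked. It now hangs turned about 30 degrees.

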